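Share craft beads into a kit tray with a shaker

TASK

Pick the bead shaker up by its fin and shake all eight wooden beads out of it, straight into the three-compartment cardboard tray, spreading them evenly so that every compartment gets at least two. Then stand the empty shaker upright again in the middle of its cork mat and let go, leaving the jar, the tape dispenser and the scissors where they are.

Things in the scene. Friction and masses are not known exactly. Their poses are not given: they have to be found in the camera images.
- shaker: loose white plastic shaker, 0.2 kg: flat box with clear cover, 140 long (x -68 to +73), 62 wide, 42 high, inside 54 wide, 34 high. One opening, the mouth, in its -x end (towards the robot at the start). On the cover an upright grip fin 66 long (x), 14 thick (y), z 42 to 88. Origin: middle of the underside, z up; stands on the mat at z = 5
- mouth (a point): middle of the lower edge (the pouring lip) of the shaker's mouth, shaker frame (-68, 0, 4), axes as the shaker. The mouth is the whole end of the box, 54 wide, 34 high. Beads lie flat on the floor inside (two abreast, four deep) and stay by friction while the shaker is level; tilted mouth down 20 to 30 degrees, they slide out bit by bit as it is shaken; steeper, all at once
- grip (a point): middle of the fin, shaker frame (5, 0, 68), axes as the shaker: grip here across the 14 mm thickness
- tray: open cardboard tray, fixed, 130 (x) by 310 (y) by 40 high, walls 5 thick, two cross walls of the same height make three equal compartments side by side along y, each about 120 (x) by 97 (y) inside, centred at y = -102, 0 and +102; origin: centre of the underside, z up
- mat: round cork mat, fixed, 180 in diameter, 5 thick; origin: centre of the underside
- bead0: plain wooden bead, a chunky disc with bevelled rims, 24 in diameter, 18 high, 10 g, in the shaker at the start; origin at its centre
- bead1: plain wooden bead, a chunky disc with bevelled rims, 24 in diameter, 18 high, 10 g, in the shaker at the start; origin at its centre
- bead2: plain wooden bead, a chunky disc with bevelled rims, 24 in diameter, 18 high, 10 g, in the shaker at the start; origin at its centre
- bead3: plain wooden bead, a chunky disc with bevelled rims, 24 in diameter, 18 high, 10 g, in the shaker at the start; origin at its centre
- bead4: plain wooden bead, a chunky disc with bevelled rims, 24 in diameter, 18 high, 10 g, in the shaker at the start; origin at its centre
- bead5: plain wooden bead, a chunky disc with bevelled rims, 24 in diameter, 18 high, 10 g, in the shaker at the start; origin at its centre
- bead6: plain wooden bead, a chunky disc with bevelled rims, 24 in diameter, 18 high, 10 g, in the shaker at the start; origin at its centre
- bead7: plain wooden bead, a chunky disc with bevelled rims, 24 in diameter, 18 high, 10 g, in the shaker at the start; origin at its centre
- jar: bystander: closed glass jar with white lid, 70 in diameter, 85 high; origin: centre of the underside
- tape: bystander: grey desk tape dispenser, 55 by 130, 68 high; origin: centre of the underside
- scissors: bystander: scissors lying flat, 160 long, 10 high; origin: at the pivot, on the underside
Not all that is in view belongs to the job. Leave any blue, red or yellow look-alike of the shaker alone.

How it is judged (in metres and radians):
On the way, in this order (a step that is already met when the one before it is completed fails the run):
1. the shaker is picked up off its mat by its fin (contact force between the fingers and shaker above 1 N and height (world z) of shaker above 0.03 m and horizontal distance between shaker and mat below 0.3 m), for 0.2 s.
2. all eight beads lie in the tray while the shaker is still held in the gripper (x of bead0 in the frame of tray between -0.066 and 0.066 m and y of bead0 in the frame of tray between -0.156 and 0.156 m and z of bead0 in the frame of tray between 0 and 0.04 m and x of bead1 in the frame of tray between -0.066 and 0.066 m and y of bead1 in the frame of tray between -0.156 and 0.156 m and z of bead1 in the frame of tray between 0 and 0.04 m and x of bead2 in the frame of tray between -0.066 and 0.066 m and y of bead2 in the frame of tray between -0.156 and 0.156 m and z of bead2 in the frame of tray between 0 and 0.04 m and x of bead3 in the frame of tray between -0.066 and 0.066 m and y of bead3 in the frame of tray between -0.156 and 0.156 m and z of bead3 in the frame of tray between 0 and 0.04 m and x of bead4 in the frame of tray between -0.066 and 0.066 m and y of bead4 in the frame of tray between -0.156 and 0.156 m and z of bead4 in the frame of tray between 0 and 0.04 m and x of bead5 in the frame of tray between -0.066 and 0.066 m and y of bead5 in the frame of tray between -0.156 and 0.156 m and z of bead5 in the frame of tray between 0 and 0.04 m and x of bead6 in the frame of tray between -0.066 and 0.066 m and y of bead6 in the frame of tray between -0.156 and 0.156 m and z of bead6 in the frame of tray between 0 and 0.04 m and x of bead7 in the frame of tray between -0.066 and 0.066 m and y of bead7 in the frame of tray between -0.156 and 0.156 m and z of bead7 in the frame of tray between 0 and 0.04 m and contact force between the fingers and shaker above 1 N), for 0.2 s.
At the end, for the whole second after the job is handed in: all eight beads lie at rest in the tray, at least two in each of its three compartments; the shaker stands upright (within about 6 degrees) at rest on the cork mat, its middle within 45 mm of the mat's centre (x of bead0 in the frame of tray between -0.066 and 0.066 m and y of bead0 in the frame of tray between -0.156 and 0.156 m and z of bead0 in the frame of tray between 0 and 0.04 m and x of bead1 in the frame of tray between -0.066 and 0.066 m and y of bead1 in the frame of tray between -0.156 and 0.156 m and z of bead1 in the frame of tray between 0 and 0.04 m and x of bead2 in the frame of tray between -0.066 and 0.066 m and y of bead2 in the frame of tray between -0.156 and 0.156 m and z of bead2 in the frame of tray between 0 and 0.04 m and x of bead3 in the frame of tray between -0.066 and 0.066 m and y of bead3 in the frame of tray between -0.156 and 0.156 m and z of bead3 in the frame of tray between 0 and 0.04 m and x of bead4 in the frame of tray between -0.066 and 0.066 m and y of bead4 in the frame of tray between -0.156 and 0.156 m and z of bead4 in the frame of tray between 0 and 0.04 m and x of bead5 in the frame of tray between -0.066 and 0.066 m and y of bead5 in the frame of tray between -0.156 and 0.156 m and z of bead5 in the frame of tray between 0 and 0.04 m and x of bead6 in the frame of tray between -0.066 and 0.066 m and y of bead6 in the frame of tray between -0.156 and 0.156 m and z of bead6 in the frame of tray between 0 and 0.04 m and x of bead7 in the frame of tray between -0.066 and 0.066 m and y of bead7 in the frame of tray between -0.156 and 0.156 m and z of bead7 in the frame of tray between 0 and 0.04 m and ((y of bead0 in the frame of tray above 0.0517 m and (y of bead1 in the frame of tray above 0.0517 m or y of bead2 in the frame of tray above 0.0517 m or y of bead3 in the frame of tray above 0.0517 m or y of bead4 in the frame of tray above 0.0517 m or y of bead5 in the frame of tray above 0.0517 m or y of bead6 in the frame of tray above 0.0517 m or y of bead7 in the frame of tray above 0.0517 m)) or (y of bead1 in the frame of tray above 0.0517 m and (y of bead2 in the frame of tray above 0.0517 m or y of bead3 in the frame of tray above 0.0517 m or y of bead4 in the frame of tray above 0.0517 m or y of bead5 in the frame of tray above 0.0517 m or y of bead6 in the frame of tray above 0.0517 m or y of bead7 in the frame of tray above 0.0517 m)) or (y of bead2 in the frame of tray above 0.0517 m and (y of bead3 in the frame of tray above 0.0517 m or y of bead4 in the frame of tray above 0.0517 m or y of bead5 in the frame of tray above 0.0517 m or y of bead6 in the frame of tray above 0.0517 m or y of bead7 in the frame of tray above 0.0517 m)) or (y of bead3 in the frame of tray above 0.0517 m and (y of bead4 in the frame of tray above 0.0517 m or y of bead5 in the frame of tray above 0.0517 m or y of bead6 in the frame of tray above 0.0517 m or y of bead7 in the frame of tray above 0.0517 m)) or (y of bead4 in the frame of tray above 0.0517 m and (y of bead5 in the frame of tray above 0.0517 m or y of bead6 in the frame of tray above 0.0517 m or y of bead7 in the frame of tray above 0.0517 m)) or (y of bead5 in the frame of tray above 0.0517 m and (y of bead6 in the frame of tray above 0.0517 m or y of bead7 in the frame of tray above 0.0517 m)) or (y of bead6 in the frame of tray above 0.0517 m and y of bead7 in the frame of tray above 0.0517 m)) and ((y of bead0 in the frame of tray between -0.0517 and 0.0517 m and (y of bead1 in the frame of tray between -0.0517 and 0.0517 m or y of bead2 in the frame of tray between -0.0517 and 0.0517 m or y of bead3 in the frame of tray between -0.0517 and 0.0517 m or y of bead4 in the frame of tray between -0.0517 and 0.0517 m or y of bead5 in the frame of tray between -0.0517 and 0.0517 m or y of bead6 in the frame of tray between -0.0517 and 0.0517 m or y of bead7 in the frame of tray between -0.0517 and 0.0517 m)) or (y of bead1 in the frame of tray between -0.0517 and 0.0517 m and (y of bead2 in the frame of tray between -0.0517 and 0.0517 m or y of bead3 in the frame of tray between -0.0517 and 0.0517 m or y of bead4 in the frame of tray between -0.0517 and 0.0517 m or y of bead5 in the frame of tray between -0.0517 and 0.0517 m or y of bead6 in the frame of tray between -0.0517 and 0.0517 m or y of bead7 in the frame of tray between -0.0517 and 0.0517 m)) or (y of bead2 in the frame of tray between -0.0517 and 0.0517 m and (y of bead3 in the frame of tray between -0.0517 and 0.0517 m or y of bead4 in the frame of tray between -0.0517 and 0.0517 m or y of bead5 in the frame of tray between -0.0517 and 0.0517 m or y of bead6 in the frame of tray between -0.0517 and 0.0517 m or y of bead7 in the frame of tray between -0.0517 and 0.0517 m)) or (y of bead3 in the frame of tray between -0.0517 and 0.0517 m and (y of bead4 in the frame of tray between -0.0517 and 0.0517 m or y of bead5 in the frame of tray between -0.0517 and 0.0517 m or y of bead6 in the frame of tray between -0.0517 and 0.0517 m or y of bead7 in the frame of tray between -0.0517 and 0.0517 m)) or (y of bead4 in the frame of tray between -0.0517 and 0.0517 m and (y of bead5 in the frame of tray between -0.0517 and 0.0517 m or y of bead6 in the frame of tray between -0.0517 and 0.0517 m or y of bead7 in the frame of tray between -0.0517 and 0.0517 m)) or (y of bead5 in the frame of tray between -0.0517 and 0.0517 m and (y of bead6 in the frame of tray between -0.0517 and 0.0517 m or y of bead7 in the frame of tray between -0.0517 and 0.0517 m)) or (y of bead6 in the frame of tray between -0.0517 and 0.0517 m and y of bead7 in the frame of tray between -0.0517 and 0.0517 m)) and ((y of bead0 in the frame of tray below -0.0517 m and (y of bead1 in the frame of tray below -0.0517 m or y of bead2 in the frame of tray below -0.0517 m or y of bead3 in the frame of tray below -0.0517 m or y of bead4 in the frame of tray below -0.0517 m or y of bead5 in the frame of tray below -0.0517 m or y of bead6 in the frame of tray below -0.0517 m or y of bead7 in the frame of tray below -0.0517 m)) or (y of bead1 in the frame of tray below -0.0517 m and (y of bead2 in the frame of tray below -0.0517 m or y of bead3 in the frame of tray below -0.0517 m or y of bead4 in the frame of tray below -0.0517 m or y of bead5 in the frame of tray below -0.0517 m or y of bead6 in the frame of tray below -0.0517 m or y of bead7 in the frame of tray below -0.0517 m)) or (y of bead2 in the frame of tray below -0.0517 m and (y of bead3 in the frame of tray below -0.0517 m or y of bead4 in the frame of tray below -0.0517 m or y of bead5 in the frame of tray below -0.0517 m or y of bead6 in the frame of tray below -0.0517 m or y of bead7 in the frame of tray below -0.0517 m)) or (y of bead3 in the frame of tray below -0.0517 m and (y of bead4 in the frame of tray below -0.0517 m or y of bead5 in the frame of tray below -0.0517 m or y of bead6 in the frame of tray below -0.0517 m or y of bead7 in the frame of tray below -0.0517 m)) or (y of bead4 in the frame of tray below -0.0517 m and (y of bead5 in the frame of tray below -0.0517 m or y of bead6 in the frame of tray below -0.0517 m or y of bead7 in the frame of tray below -0.0517 m)) or (y of bead5 in the frame of tray below -0.0517 m and (y of bead6 in the frame of tray below -0.0517 m or y of bead7 in the frame of tray below -0.0517 m)) or (y of bead6 in the frame of tray below -0.0517 m and y of bead7 in the frame of tray below -0.0517 m)) and horizontal distance between shaker and mat below 0.045 m and angle between shaker's own z axis and vertical below 0.1 rad and height (world z) of shaker below 0.012 m and linear speed of shaker below 0.02 m/s and linear speed of each of bead0, bead1, bead2, bead3, bead4, bead5, bead6, bead7 below 0.03 m/s); the robot touches nothing.
It fails at once if the jar is moved more than 30 mm (distance of jar from where it was at the start of the episode above 0.03 m).
It fails at once if the tape dispenser is moved more than 30 mm (distance of tape from where it was at the start of the episode above 0.03 m).
It fails at once if the scissors is moved more than 30 mm (distance of scissors from where it was at the start of the episode above 0.03 m).
It also fails if it takes over 64 s, if anything falls off the work surface, if the arm or the gripper's body presses on something with over 40 N, if the wrist force passes 120 N, or if a joint passes its speed limit or range.

ROBOT

A 6-joint arm with a two-finger parallel gripper is mounted at the origin on the work surface. World frame = base frame: x ahead of the robot, y to its left, z up, the work surface at z = 0. Lengths are in mm, angles in rad, forces in N, time in s.
With the tool pointing down it reaches from about 350 to 875 mm from the base axis. Payload 4.2 kg.
Tool frame: the origin (TCP) lies on the centre line of the jaws, within the pads' length; the fingertips stand r.tcp_to_tips ahead of it and the grasp point (between the pads) is the TCP (r.tcp_to_tips is the distance from the TCP to the fingertips, in mm); z points along the fingers, y is the line along which they close (so a half turn about z gives the same grasp; the last joint's range is limited). The gripper opens to 87 mm and grips with 3 to 60 N. Pads are 19 mm wide; open, the fingers measure 117 mm over their backs; the gripper's body (75 mm by 190 mm) begins 51 mm behind the grasp point.
Start: joints at [-0.901, 0.385, 0.008, 0, -1.194, -0.259], TCP at [249.602, -572.973, 241.55] pointing down, gripper open.
Joint ranges: [-3.14, 3.14], [-1.21, 2.06], [-1.07, 1.41], [-3.16, 2.05], [-2.99, -0.16], [-3.1, 3.1]. Speed limits (rad/s): [2.79, 2.79, 3.14, 3.14, 3.14, 3.14].

INTERFACE

Orientations are given as a unit quaternion [x, y, z, w].
In Python, from station import monitor, viewer, workorder, r gives the robot as it stands. The module is installed in compiled form; this text tells all that it offers.
- The arm moves only by the tool play_rows, never from a script. Its argument "targets" is a list of rows, each an object with "grip": the opening, from 0 (shut) to 1 (fully open); "xyz": the shift along the tool's x, y, z in m, a list of three; "turn": the turn about the tool's z in degrees. In form: [{"grip": grip, "xyz": [dx, dy, dz], "turn": turn}, ...]. A call has 1 to 5 rows; each row shifts and turns the commanded pose from where the row before left it, along the tool's axes as they then stand; what a row does not reach is not made up. A row lasts 1/8 s, in which the tool goes at most 62.5 mm and 10.7 degrees, less where a joint would pass 70% of its speed; a pose out of reach is approached as far as the arm can. A call with a gripper value outside its range is refused whole. The fingers move at their own pace and stop on an object; the grip force is fixed at half the most. Time passes only in rows, so rows that do not move let the fingers close. It gives the time, the measured TCP pose, the force, the opening and the grip force at its end, in the units of the state.
- monitor.state(): the state, without advancing time (a new reading comes with each control period).
- viewer.read_camera(name): name is "scene" or "top" or "wrist"; returns the picture (420x560x3 uint8, red, green, blue); there is no depth.
- viewer.get_calibration(name): a dict with "mtx" (3x3 intrinsics, pixels), "k1" (the pictures are not rectified: a ray, as slopes to the right and down, at radius r is drawn at 1 + k1 r^2 times it, then the intrinsics apply), "cam_to_world" (4x4, takes a point from camera to world coordinates); the wrist camera has in their place "hand_eye" (4x4, takes a point from camera to tool coordinates, whose origin is the TCP and whose axes are the flange's). Camera axes: x right, y down, z forward; pixel columns grow to the right and rows downward; lengths in mm; the calibration is good to about 2 mm. A picture is of the moment at which its call begins: read the wrist's pose just before it. get_calibration takes no time and is no camera call.
- workorder.finish_job(): hands the job in; it is judged then, once.
The state is a dict: "time": time; "joints": joint angles; "qvel": joint speeds; "tau": joint torques, N m; "ee_pos": TCP position; "eef_rot": TCP orientation; "ft_force": force on the tool from outside, world axes, zero at the start; "torque": the same for the moment, N m; "width": finger opening in mm; "grasp_force": force on a finger pad.
Only numpy, scipy, OpenCV 4.12 (cv2) and the standard library are available. Lean on these libraries where they do the work, as an engineer would, in place of code of your own. Each camera call takes 0.05 s, during which the arm holds its last target. There are 200 camera calls.

## Working session

There is one attempt and no reset: what is moved stays moved. The work goes in short steps, Python scripts to look and compute and a tool call to move; the robot and the scene stay as the last step left them, time stands still between calls to the robot, and variables do not carry over. Pictures are saved under pics/ and viewed, at most 10 in all, crops included, and the job is handed in when it is done.

Besides the shell and the picture viewer there is one more tool, called after "Request:" as name(argument=value, ...) on one line, values as JSON. play_rows: Moves the arm, as the interface text tells. Its arguments: {"type":"object","properties":{"targets":{"type":"array","items":{"type":"object","properties":{"grip":{"type":"number"},"xyz":{"type":"array","items":{"type":"number"}},"turn":{"type":"number"}}}}},"required":["targets"]}

```bash
mkdir -p pics; python3 - <<'E'
from station import monitor, viewer, workorder, r
import cv2, numpy as np
s=monitor.state()
for k,v in s.items(): print(k,np.round(v,3))
print(r.tcp_to_tips)
for n in ("scene","top","wrist"):
    c=viewer.get_calibration(n); print(n,{k:np.round(v,3).tolist() for k,v in c.items()})
    cv2.imwrite(f"pics/{n}0.png",viewer.read_camera(n)[:,:,::-1])
E
```

```text
time 0.0
joints [-9.010e-01  3.860e-01  7.000e-03 -1.000e-03 -1.194e+00 -2.590e-01]
qvel [-0.001 -0.001 -0.    -0.001 -0.001 -0.001]
tau [ 0.0000e+00 -3.9067e+01  1.8740e+01  4.2200e+00  1.1000e-02 -0.0000e+00]
ee_pos [ 249.413 -572.472  240.456]
eef_rot [-0.204  0.979  0.001 -0.   ]
ft_force [-0.887  0.245  0.09 ]
torque [ 0.073  0.008 -0.016]
grasp_force 0.0
width 87.271
19.0
scene {'mtx': [[515.602, 0.0, 275.223], [0.0, 515.602, 215.971], [0.0, 0.0, 1.0]], 'k1': 0.052, 'cam_to_world': [[0.674, 0.551, -0.492, 1140.347], [0.739, -0.504, 0.447, -436.457], [-0.002, -0.665, -0.747, 987.363], [0.0, 0.0, 0.0, 1.0]]}
top {'mtx': [[412.545, 0.0, 281.089], [0.0, 412.545, 200.522], [0.0, 0.0, 1.0]], 'k1': 0.021, 'cam_to_world': [[-0.016, -0.982, 0.19, 384.951], [-1.0, 0.016, -0.002, 66.349], [-0.001, -0.19, -0.982, 936.153], [0.0, 0.0, 0.0, 1.0]]}
wrist {'mtx': [[355.912, 0.0, 278.079], [0.0, 355.912, 208.997], [0.0, 0.0, 1.0]], 'k1': -0.089, 'hand_eye': [[0.0, -0.953, -0.302, 84.203], [1.0, 0.001, -0.0, -0.186], [0.0, -0.302, 0.953, -144.05], [0.0, 0.0, 0.0, 1.0]]}
```

View pics/scene0.png

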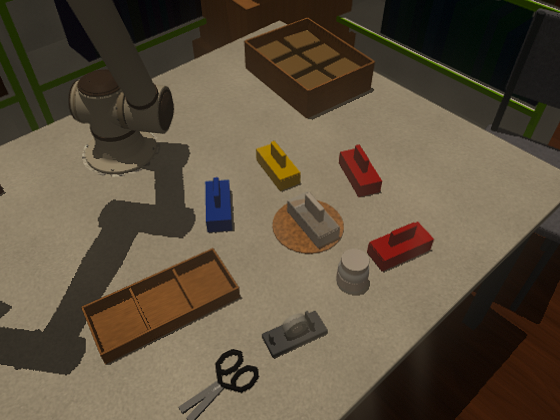

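View pics/top0.png

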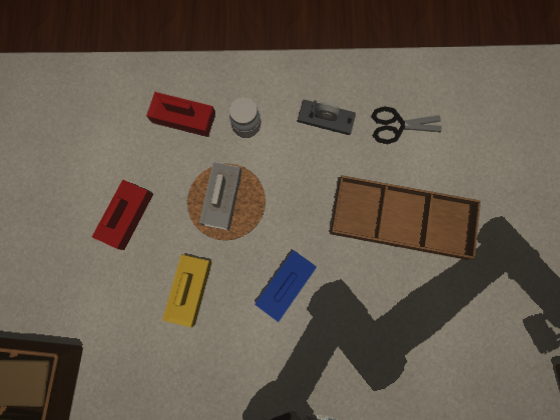

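Top view candidates: white on cork (222,197), blue (286,285), yellow (187,290), red (181,114), red (122,215). I choose the white one on the cork mat. The tray's corners are near (341,177), (480,201), (474,257) and (331,232). The jar is at (244,115), the tape at (326,116) and the scissors at (404,125).

```bash
cat > h.py <<'E'
from station import monitor, viewer, workorder, r
import cv2, numpy as np
from scipy.spatial.transform import Rotation as R
def cam(n):
    c=viewer.get_calibration(n)
    if n=="wrist":
        s=monitor.state(); T=np.eye(4); T[:3,:3]=R.from_quat(s["eef_rot"]).as_matrix(); T[:3,3]=s["ee_pos"]
        M=T@np.array(c["hand_eye"])
    else: M=np.array(c["cam_to_world"])
    return np.array(c["mtx"]),c["k1"],M
def ray(c,uv):
    K,k,M=c
    p=cv2.undistortPoints(np.array(uv,float).reshape(-1,1,2),K,np.array([k,0,0,0.]))[:,0]
    d=np.c_[p,np.ones(len(p))]@M[:3,:3].T
    return M[:3,3],d
def onz(c,uv,z):
    o,d=ray(c,uv); return o+d*((z-o[2])/d[:,2])[:,None]
def proj(c,P):
    K,k,M=c; Mi=np.linalg.inv(M); P=np.atleast_2d(P)
    q=P@Mi[:3,:3].T+Mi[:3,3]
    return cv2.projectPoints(q,np.zeros(3),np.zeros(3),K,np.array([k,0,0,0.]))[0][:,0]
E
python3 - <<'E'
from h import *
c=cam("top"); im=cv2.imread("pics/top0.png"); hsv=cv2.cvtColor(im,cv2.COLOR_BGR2HSV)
# mat
m=cv2.inRange(hsv,(3,70,60),(22,255,255)); 
n,l,st,ce=cv2.connectedComponentsWithStats(m)
for i in range(1,n):
    if st[i,4]>300: print(i,st[i],ce[i])
i=l[215,250]; pts=cv2.findContours((l==i).astype('uint8'),0,1)[0][0][:,0]
w=onz(c,cv2.convexHull(pts)[:,0],5); (cx,cy),rad=cv2.minEnclosingCircle(w[:,:2].astype('f')); print("mat",cx,cy,rad)
w=onz(c,[[341,177],[480,201],[474,257],[331,232]],40); print("tray",w, w.mean(0),np.linalg.norm(np.diff(w,axis=0),axis=1))
print("others",onz(c,[[244,108],[326,116],[404,125]],60))
crop=im[150:260,170:300]; cv2.imwrite("pics/c1.png",cv2.resize(crop,None,fx=5,fy=5,interpolation=2))
E
```

```text
45 [ 187  163   79   77 2837] [229.39161086 205.00845964]
46 [ 332  175  149   84 7050] [403.18921986 217.33035461]
121 [ 162  254   48   74 2039] [185.65669446 290.43305542]
142 [  0 348  58  72 451] [ 37.18847007 368.93569845]
144 [   0  360   49   55 2125] [ 22.24       383.01223529]
mat 567.1571044921875 191.5615234375 90.35449981689453
tray [[ 610.18326322  -69.84993805   40.        ]
 [ 550.73540904 -372.6142078    40.        ]
 [ 428.87408059 -346.65630755   40.        ]
 [ 487.15273052  -42.74395268   40.        ]] [ 519.23637084 -207.96610152   40.        ] [308.54537819 124.59532879 309.4497059 ]
others [[ 769.07727205  145.41299495   60.        ]
 [ 746.94114354  -39.09539154   60.        ]
 [ 722.50127431 -212.52500253   60.        ]]
```

View pics/c1.png

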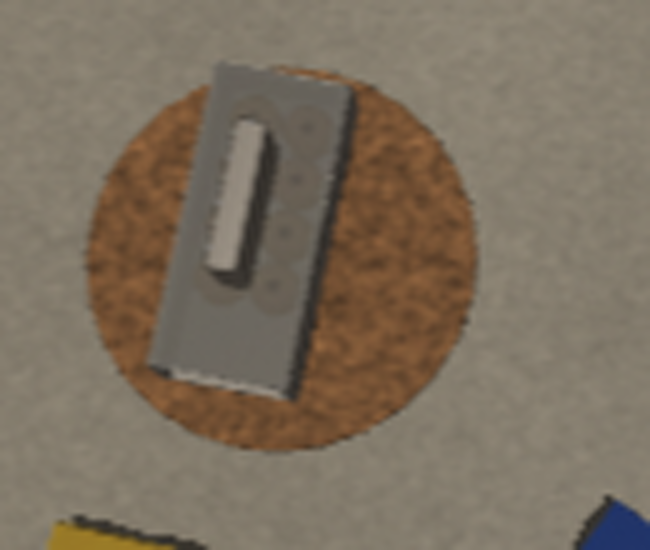

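The crop confirms it: a grey-white box with a fin and wooden beads under the clear cover. The fin's top corners are near crop (237,117), (268,124), (238,272) and (206,266), and the mouth is at the bottom, towards the robot.

```bash
python3 - <<'E'
from h import *
c=cam("top")
f=np.array([[237,117],[268,124],[238,272],[206,266]])/5+[170,150]-0.4
w=onz(c,f,93); print(w, np.linalg.norm(np.diff(w,axis=0),axis=1), w.mean(0))
d=w[0]+w[1]-w[2]-w[3]; yaw=np.arctan2(d[1],d[0]); print("yaw",np.degrees(yaw))
b=np.array([[218,65],[353,88],[296,398],[150,368]])/5+[170,150]-0.4
w2=onz(c,b,47); print(w2,np.linalg.norm(np.diff(w2,axis=0),axis=1),w2.mean(0)); d2=w2[0]+w2[1]-w2[2]-w2[3];print(np.degrees(np.arctan2(d2[1],d2[0])))
# scene-view check
o=w.mean(0); u=np.array([np.cos(yaw),np.sin(yaw),0]); v=np.array([-u[1],u[0],0])
cs=cam("scene"); P=[o+u*a+v*b for a,b in((33,7),(33,-7),(-33,-7),(-33,7))]
im=cv2.imread("pics/scene0.png")
for p in proj(cs,P): cv2.circle(im,tuple(np.int32(p)),1,(0,0,255),-1)
mc=np.array([567,191.5,5])
for a in np.linspace(0,6.28,16): cv2.circle(im,tuple(np.int32(proj(cs,mc+[90*np.cos(a),90*np.sin(a),0])[0])),1,(255,0,0),-1)
for p in proj(cs,[[610,-70,40],[551,-373,40],[429,-347,40],[487,-43,40]]): cv2.circle(im,tuple(np.int32(p)),1,(0,255,0),-1)
cv2.imwrite("pics/c2.png",cv2.resize(im[160:370,70:350],None,fx=2.8,fy=2.8,interpolation=2))
E
```

```text
[[609.70443109 199.18759671  93.        ]
 [606.45707594 186.0935518   93.        ]
 [543.20651244 197.85481955  93.        ]
 [545.95566113 211.18223381  93.        ]] [13.49071264 64.33475889 13.6080046 ] [576.33092015 198.57955047  93.        ]
yaw -10.595042004591035
[[646.07839768 215.23981808  47.        ]
 [634.50979812 154.91912442  47.        ]
 [495.92148455 179.14257929  47.        ]
 [510.04259704 242.60106564  47.        ]] [ 61.42001774 140.68936145  65.01065534] [571.63806935 197.97564686  47.        ]
-10.638333788307461
```

View pics/c2.png

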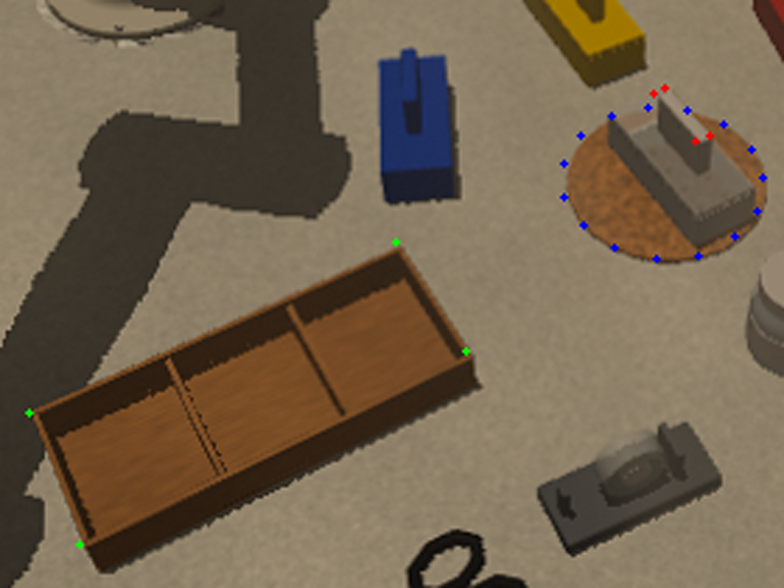

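Request:
play_rows(targets=[{"grip": 1, "xyz": [0, 0, 0], "turn": 8.6}, {"grip": 1, "xyz": [0, 0, 0], "turn": 8.6}, {"grip": 1, "xyz": [0, 0, 0], "turn": 8.6}, {"grip": 1, "xyz": [0, 0, 0], "turn": 8.4}, {"grip": 1, "xyz": [-0.012, 0.055, 0], "turn": 0}])

```text
time: 0.78
ee_pos: [271.0, -522.3, 240.1]
eef_rot: [0.095, 0.995, 0.0, -0.001]
ft_force: [1.3, 1.1, -0.3]
width: 87.0
grasp_force: 0.0
```

Request:
play_rows(targets=[{"grip": 1, "xyz": [-0.0125, 0.058, 0], "turn": 0}, {"grip": 1, "xyz": [-0.0125, 0.058, 0], "turn": 0}, {"grip": 1, "xyz": [-0.0125, 0.058, 0], "turn": 0}, {"grip": 1, "xyz": [-0.0125, 0.058, 0], "turn": 0}, {"grip": 1, "xyz": [-0.0125, 0.058, 0], "turn": 0}])

```text
time: 1.4
ee_pos: [387.0, -245.9, 241.6]
eef_rot: [0.093, 0.996, -0.0, 0.0]
ft_force: [1.3, -0.0, 0.6]
width: 87.3
grasp_force: 0.0
```

Request:
play_rows(targets=[{"grip": 1, "xyz": [-0.0125, 0.058, 0], "turn": 0}, {"grip": 1, "xyz": [-0.0125, 0.058, 0], "turn": 0}, {"grip": 1, "xyz": [-0.0125, 0.058, 0], "turn": 0}, {"grip": 1, "xyz": [-0.0125, 0.058, 0], "turn": 0}, {"grip": 1, "xyz": [-0.0125, 0.058, 0], "turn": 0}])

```text
time: 2.02
ee_pos: [502.0, 27.7, 241.6]
eef_rot: [0.093, 0.996, 0.0, 0.0]
ft_force: [1.2, 0.2, -0.3]
width: 86.9
grasp_force: 0.0
```

Request:
play_rows(targets=[{"grip": 1, "xyz": [-0.0135, 0.059, 0], "turn": 0}, {"grip": 1, "xyz": [-0.0135, 0.059, 0], "turn": 0}, {"grip": 1, "xyz": [-0.0135, 0.059, 0.03], "turn": 0}, {"grip": 1, "xyz": [0, 0, 0.03], "turn": 0}, {"grip": 1, "xyz": [0, 0, 0], "turn": 0}])

```text
time: 2.65
ee_pos: [570.8, 187.7, 180.6]
eef_rot: [0.093, 0.996, -0.002, -0.003]
ft_force: [-0.1, -0.7, 0.5]
width: 87.0
grasp_force: 0.0
```

```bash
python3 - <<'E'
from h import *
c=cam("wrist"); cv2.imwrite("pics/w1.png",viewer.read_camera("wrist")[:,:,::-1])
s=monitor.state(); print(s["ee_pos"],s["joints"])
print(proj(c,[[576.3,198.6,93],[608.8,192.6,93],[543.9,204.7,93]]))
E
```

```text
[572.00580407 187.64821119 182.94763819] [ 5.85836120e-01  3.93389753e-01 -1.33218459e-01  4.09739904e-04
 -1.04714673e+00 -2.34255641e+00]
[[296.28161218 228.672007  ]
 [295.65703296 271.41636643]
 [297.0790497  182.34673648]]
```

View pics/w1.png

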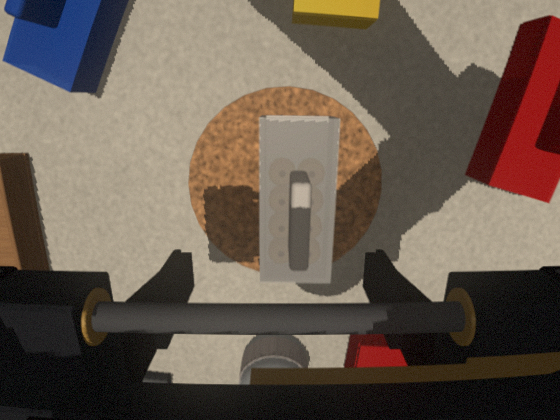

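Request:
play_rows(targets=[{"grip": 1, "xyz": [-0.002, 0.0125, 0.035], "turn": 0}, {"grip": 1, "xyz": [0, 0, 0.04], "turn": 0}, {"grip": 1, "xyz": [0, 0, 0.034], "turn": 0}, {"grip": 1, "xyz": [0, 0, 0], "turn": 0}, {"grip": 0, "xyz": [0, 0, 0], "turn": 0}])

```text
time: 3.32
ee_pos: [578.4, 200.3, 77.4]
eef_rot: [0.093, 0.996, 0.001, 0.002]
ft_force: [0.7, -0.2, 0.8]
width: 82.5
grasp_force: 0.0
```

Request:
play_rows(targets=[{"grip": 0, "xyz": [0, 0, 0], "turn": 0}, {"grip": 0, "xyz": [0, 0, 0], "turn": 0}, {"grip": 0, "xyz": [0, 0, 0], "turn": 0}, {"grip": 0, "xyz": [0, 0, 0], "turn": 0}, {"grip": 0, "xyz": [0, 0, 0], "turn": 0}])

```text
time: 3.95
ee_pos: [576.7, 199.9, 74.8]
eef_rot: [0.093, 0.996, -0.0, -0.0]
ft_force: [1.2, -0.1, -0.0]
width: 35.0
grasp_force: 0.0
```

Request:
play_rows(targets=[{"grip": 0, "xyz": [0, 0, 0.001], "turn": 0}, {"grip": 0, "xyz": [0, 0, 0], "turn": 0}, {"grip": 0, "xyz": [0, 0, 0], "turn": 0}, {"grip": 0, "xyz": [0, 0, 0], "turn": 0}, {"grip": 0, "xyz": [0, 0, 0], "turn": 0}])

```text
time: 4.58
ee_pos: [576.7, 199.9, 73.6]
eef_rot: [0.093, 0.996, -0.0, -0.0]
ft_force: [0.4, 1.2, -1.3]
width: 13.7
grasp_force: 30.0
```

Request:
play_rows(targets=[{"grip": 0, "xyz": [0, 0, -0.015], "turn": 0}, {"grip": 0, "xyz": [0, 0, -0.02], "turn": 0}, {"grip": 0, "xyz": [0, 0, -0.02], "turn": 0}, {"grip": 0, "xyz": [0, 0, 0], "turn": 0}, {"grip": 0, "xyz": [0, 0, 0], "turn": 0}])

```text
time: 5.2
ee_pos: [576.0, 199.5, 128.2]
eef_rot: [0.093, 0.996, -0.0, -0.001]
ft_force: [-1.0, 0.9, -3.4]
width: 14.0
grasp_force: 30.0
```

Request:
play_rows(targets=[{"grip": 0, "xyz": [0, -0.01, -0.02], "turn": 0}, {"grip": 0, "xyz": [-0.006, -0.025, -0.02], "turn": 0}, {"grip": 0, "xyz": [-0.016, -0.04, 0], "turn": 0}, {"grip": 0, "xyz": [-0.018, -0.045, 0], "turn": 0}, {"grip": 0, "xyz": [-0.018, -0.045, 0], "turn": 0}])

```text
time: 5.82
ee_pos: [602.6, 25.6, 167.5]
eef_rot: [0.093, 0.996, -0.0, -0.001]
ft_force: [0.6, 0.7, -2.7]
width: 13.8
grasp_force: 30.0
```

Request:
play_rows(targets=[{"grip": 0, "xyz": [-0.018, -0.045, 0], "turn": 0}, {"grip": 0, "xyz": [-0.018, -0.045, 0], "turn": 0}, {"grip": 0, "xyz": [-0.018, -0.045, 0], "turn": 0}, {"grip": 0, "xyz": [-0.018, -0.045, 0], "turn": 0}, {"grip": 0, "xyz": [-0.018, -0.04, 0], "turn": 0}])

```text
time: 6.45
ee_pos: [650.2, -207.4, 167.0]
eef_rot: [0.093, 0.996, 0.0, -0.002]
ft_force: [0.7, 0.5, -3.2]
width: 13.7
grasp_force: 30.0
```

Request:
play_rows(targets=[{"grip": 0, "xyz": [-0.014, -0.02, 0.01], "turn": 0}, {"grip": 0, "xyz": [-0.004, -0.01, 0.02], "turn": 0}, {"grip": 0, "xyz": [0, 0, 0.02], "turn": 0}, {"grip": 0, "xyz": [0, 0, 0.01], "turn": 0}, {"grip": 0, "xyz": [0, 0, 0], "turn": 0}])

```text
time: 7.08
ee_pos: [662.3, -237.5, 107.0]
eef_rot: [0.092, 0.996, 0.0, -0.002]
ft_force: [0.3, -0.5, -3.2]
width: 13.8
grasp_force: 30.0
```

Request:
play_rows(targets=[{"grip": 0, "xyz": [0, 0, 0.008], "turn": 0}, {"grip": 0, "xyz": [0.01, 0, 0], "turn": 0}, {"grip": 0, "xyz": [0.008, 0, 0], "turn": 0}, {"grip": 0, "xyz": [0.008, 0, 0], "turn": 0}, {"grip": 0, "xyz": [0, 0, 0], "turn": 0}])

```text
time: 7.7
ee_pos: [646.5, -235.2, 107.9]
eef_rot: [0.092, 0.996, -0.002, 0.013]
ft_force: [10.9, -0.8, 3.1]
width: 13.9
grasp_force: 30.0
```

```bash
python3 - <<'E'
from h import *
s=monitor.state(); print(s["ee_pos"],s["ft_force"])
a=viewer.read_camera("scene")[:,:,::-1]; b=viewer.read_camera("wrist")[:,:,::-1]
cv2.imwrite("pics/p1.png",np.hstack([cv2.resize(a[200:400,80:360],None,fx=2,fy=2,interpolation=2)[:400], cv2.resize(b[:400,140:380],None,fx=1,fy=1)]))
E
```

```text
[ 646.48869724 -235.21055278  107.91451987] [10.86880601 -0.78097867  3.07062104]
```

View pics/p1.png

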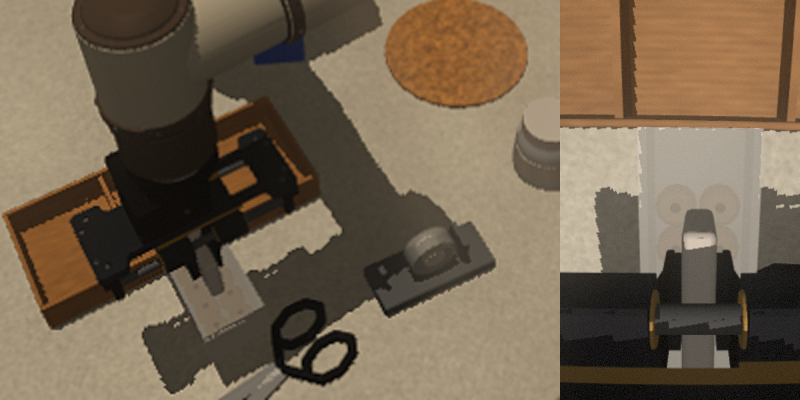

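The fin's front-top edge is at about wrist row 232, the fin's front base at about row 210, and the mouth edge meets the tray wall at about row 128. I'll work out the tilt from these.

```bash
cat >> h.py <<'E'
def toolpix(pts):  # pts in tool frame -> wrist pixels
    c=viewer.get_calibration("wrist"); H=np.linalg.inv(np.array(c["hand_eye"])); p=np.array(pts,float)@H[:3,:3].T+H[:3,3]
    return cv2.projectPoints(p,np.zeros(3),np.zeros(3),np.array(c["mtx"]),np.array([c["k1"],0,0,0.]))[0][:,0]
def shk(x,z,th,g=(5,68),y=0): # shaker x,z -> tool frame at mouth-down tilt th (tool x = -shaker x, tool z down)
    dx,dz=-(x-g[0]),-(z-g[1]); t=np.radians(th)
    return [dx*np.cos(t)-dz*np.sin(t), y, dz*np.cos(t)+dx*np.sin(t)]
E
python3 - <<'E'
from h import *
for th in (0,5,10,15,20,25,30):
    print(th,np.round(toolpix([shk(-28,88,th),shk(-28,42,th),shk(-68,42,th)])[:,1],1), np.round(shk(-68,0,th),1))
E
```

```text
0 [238.4 203.2 121.2] [73.  0. 68.]
5 [231.5 206.1 125.7] [66.8  0.  74.1]
10 [225.4 209.5 131. ] [60.1  0.  79.6]
15 [220.  213.3 136.9] [52.9  0.  84.6]
20 [215.5 217.5 143.4] [45.3  0.  88.9]
25 [211.7 222.  150.4] [37.4  0.  92.5]
30 [208.8 226.8 157.9] [29.2  0.  95.4]
```

Request:
play_rows(targets=[{"grip": 0, "xyz": [0.008, 0, 0.002], "turn": 0}, {"grip": 0, "xyz": [0.008, 0, 0.002], "turn": 0}, {"grip": 0, "xyz": [0.008, 0, 0.002], "turn": 0}, {"grip": 0, "xyz": [0.004, 0, 0], "turn": 0}, {"grip": 0, "xyz": [0, 0, 0], "turn": 0}])

```text
time: 8.43
ee_pos: [629.8, -232.3, 110.7]
eef_rot: [0.09, 0.996, -0.004, 0.027]
ft_force: [19.0, -2.6, 18.5]
width: 13.6
grasp_force: 30.0
```

```bash
cat >> h.py <<'E'
def tilt(im):
    """tilt from wrist picture: cover's front edge (mouth top edge) row is judged by the eye; returns edge rows near the fin columns"""
    g=cv2.cvtColor(im,cv2.COLOR_BGR2GRAY).astype(int)
    a=g[:,270:288].mean(1); return a
E
python3 - <<'E'
from h import *
s=monitor.state(); print(s["ee_pos"],s["ft_force"],s["eef_rot"])
b=viewer.read_camera("wrist")[:,:,::-1]; cv2.imwrite("pics/p2.png",b)
o=cv2.imread("pics/p1.png")[:,560:]
for n,im,x0 in(("old",o,140),("new",b,0)):
    g=cv2.cvtColor(np.ascontiguousarray(im),cv2.COLOR_BGR2GRAY)
    print(n,[int(v) for v in g[100:260:3,274-x0:286-x0].mean(1)])
    print([int(v) for v in g[100:260:3,310-x0:325-x0].mean(1)])
E
```

```text
[ 629.82509626 -232.26996838  110.68606691] [19.03525721 -2.60368946 18.45339444] [ 0.09001003  0.99556402 -0.0042287   0.0270666 ]
old [131, 128, 130, 132, 129, 113, 74, 118, 130, 144, 169, 167, 167, 168, 167, 167, 167, 166, 168, 167, 166, 166, 166, 166, 165, 164, 164, 164, 163, 163, 162, 159, 155, 154, 154, 153, 138, 86, 87, 86, 87, 87, 87, 86, 119, 171, 176, 199, 198, 166, 94, 94, 94, 93]
[135, 138, 134, 133, 127, 129, 72, 108, 131, 126, 165, 165, 165, 165, 165, 164, 164, 164, 164, 164, 164, 163, 163, 163, 162, 161, 162, 161, 161, 160, 158, 156, 154, 155, 152, 153, 153, 153, 152, 153, 154, 156, 156, 154, 151, 150, 150, 149, 148, 147, 147, 141, 135, 132]
new [139, 136, 144, 141, 142, 144, 139, 139, 133, 138, 138, 135, 123, 78, 78, 81, 161, 161, 171, 174, 174, 175, 176, 176, 176, 176, 177, 177, 179, 178, 178, 177, 178, 178, 178, 178, 178, 178, 174, 172, 170, 136, 88, 88, 105, 166, 186, 205, 106, 105, 105, 105, 103, 103]
[143, 136, 136, 140, 138, 142, 136, 141, 147, 142, 141, 135, 135, 76, 75, 73, 159, 159, 164, 171, 171, 171, 172, 172, 172, 173, 173, 174, 173, 174, 173, 173, 173, 174, 173, 173, 174, 171, 170, 167, 167, 166, 165, 166, 166, 166, 166, 168, 170, 170, 169, 160, 152, 145]
```

View pics/p2.png

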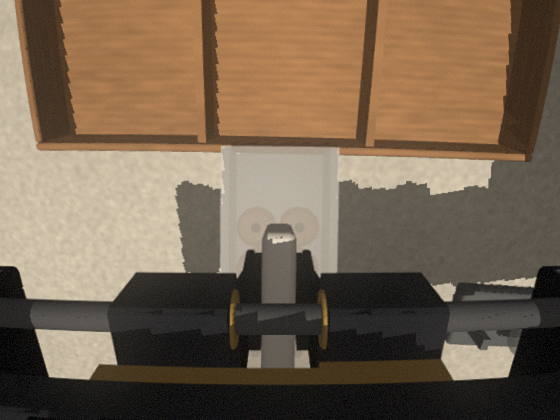

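Request:
play_rows(targets=[{"grip": 0, "xyz": [0.008, 0, 0], "turn": 0}, {"grip": 0, "xyz": [0.008, 0, 0], "turn": 0}, {"grip": 0, "xyz": [0, 0, 0], "turn": 0}])

```text
time: 8.85
ee_pos: [614.3, -229.4, 111.9]
eef_rot: [0.09, 0.996, -0.004, 0.027]
ft_force: [17.2, -3.3, 23.3]
width: 13.7
grasp_force: 30.0
```

```bash
python3 - <<'E'
from h import *
s=monitor.state(); print(s["ee_pos"],s["ft_force"],s["eef_rot"])
b=viewer.read_camera("wrist")[:,:,::-1]; cv2.imwrite("pics/p3.png",b)
g=cv2.cvtColor(np.ascontiguousarray(b),cv2.COLOR_BGR2GRAY)
print([int(v) for v in g[130:280:2,272:286].mean(1)])
print([int(v) for v in g[130:280:2,305:320].mean(1)])
E
```

```text
[ 614.30090513 -229.36438185  111.94901438] [17.22263188 -3.27874196 23.25248305] [ 0.08969907  0.99558133 -0.00436029  0.02743866]
[153, 149, 146, 150, 151, 148, 145, 146, 142, 141, 144, 147, 142, 141, 109, 72, 73, 73, 75, 136, 156, 157, 157, 157, 162, 166, 170, 170, 170, 171, 171, 172, 172, 171, 172, 172, 172, 171, 172, 173, 173, 174, 173, 175, 174, 174, 173, 174, 175, 175, 175, 175, 175, 174, 138, 97, 104, 107, 109, 111, 109, 108, 109, 109, 109, 108, 109, 109, 108, 108, 107, 107, 107, 106, 106]
[145, 148, 146, 148, 150, 145, 142, 148, 153, 150, 148, 147, 144, 143, 125, 74, 72, 74, 70, 124, 156, 157, 157, 157, 158, 166, 169, 170, 170, 170, 170, 171, 169, 170, 171, 171, 171, 172, 171, 171, 172, 172, 172, 173, 173, 173, 173, 173, 174, 173, 172, 170, 168, 167, 166, 166, 166, 165, 164, 164, 133, 118, 115, 111, 108, 104, 102, 99, 94, 92, 86, 72, 57, 46, 35]
```

Request:
play_rows(targets=[{"grip": 0, "xyz": [-0.004, 0, -0.002], "turn": 0}, {"grip": 0, "xyz": [-0.006, 0, -0.006], "turn": 0}, {"grip": 0, "xyz": [-0.006, 0, -0.012], "turn": 0}, {"grip": 0, "xyz": [0, 0, -0.012], "turn": 0}, {"grip": 0, "xyz": [0, 0, -0.004], "turn": 0}])

```text
time: 9.52
ee_pos: [608.7, -228.5, 131.5]
eef_rot: [0.093, 0.996, 0.0, -0.001]
ft_force: [0.4, 0.2, -3.7]
width: 14.0
grasp_force: 30.0
```

```bash
python3 - <<'E'
from h import *
s=monitor.state(); print(s["ee_pos"],s["ft_force"],s["eef_rot"])
b=viewer.read_camera("wrist")[:,:,::-1]; a=viewer.read_camera("scene")[:,:,::-1]; cv2.imwrite("pics/p4.png",np.hstack([b[:400,140:440],cv2.resize(a[230:380,120:320],None,fx=2.5,fy=2.66,interpolation=2)[:400]]))
E
```

```text
[ 608.7488466  -228.45411888  131.45657711] [ 0.4128509   0.1940982  -3.71252376] [ 9.29779877e-02  9.95667842e-01  1.23169268e-04 -7.91844694e-04]Traceback (most recent call last):
  File "<stdin>", line 3, in <module>
    return _nx.concatenate(arrs, 1, dtype=dtype, casting=casting)
           ~~~~~~~~~~~~~~~^^^^^^^^^^^^^^^^^^^^^^^^^^^^^^^^^^^^^^^
ValueError: all the input array dimensions except for the concatenation axis must match exactly, but along dimension 0, the array at index 0 has size 400 and the array at index 1 has size 399
```

```bash
python3 - <<'E'
from h import *
b=viewer.read_camera("wrist")[:,:,::-1]; a=viewer.read_camera("scene")[:,:,::-1]
cv2.imwrite("pics/w4.png",b)
cv2.imwrite("pics/p4.png",np.hstack([b[:400,140:440],cv2.resize(a[230:380,120:320],(500,400),interpolation=2)]))
E
```

```text
(no output)
```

View pics/p4.png

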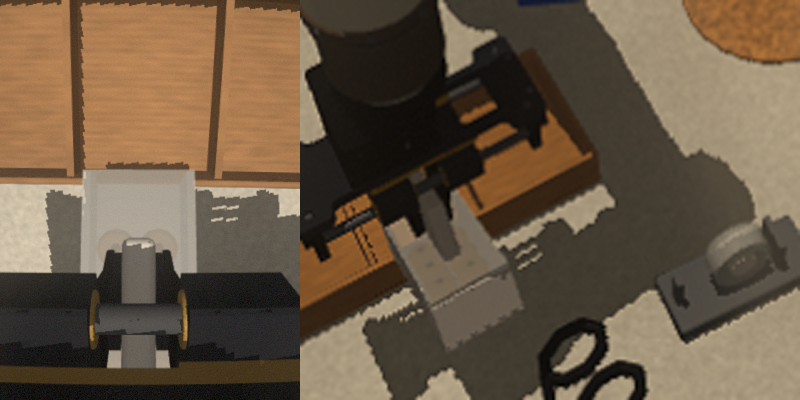

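```bash
python3 - <<'E'
from h import *
from scipy.optimize import least_squares
def f(p):
    th,gx,gz=p; g=(gx,gz)
    q=toolpix([shk(-68,42,th,g,-31),shk(-68,42,th,g,31),shk(-28,42,th,g)])
    return [q[0,1]-171,(q[1,0]-q[0,0])-113,q[2,1]-238]
s=least_squares(f,[18,-5,68]); print(s.x,s.cost); th,gx,gz=s.x
print("lip",np.round(shk(-68,0,th,(gx,gz)),1),"rear bottom",np.round(shk(73,0,th,(gx,gz)),1))
for gz in(60,64,68):
    t=least_squares(lambda p:np.array(f([p[0],p[1],gz]))[[0,2]],[18,-5]); print(gz,t.x,np.round(shk(-68,0,t.x[0],(t.x[1],gz)),1))
E
```

```text
[ -1.58955541 -24.41472184  90.98684301] 3.1342390397517064e-25
lip [46.1  0.  89.7] rear bottom [-94.9   0.   93.7]
60 [38.57876931  1.33452827] [16.8  0.  90.1]
64 [36.67491699  1.49893435] [17.5  0.  92.8]
68 [34.67788431  1.37018527] [18.4  0.  95.4]
```

Request:
play_rows(targets=[{"grip": 0, "xyz": [0.004, 0, -0.005], "turn": 0}, {"grip": 0, "xyz": [0.015, 0, -0.005], "turn": 0}, {"grip": 0, "xyz": [0.016, 0, 0], "turn": 0}, {"grip": 0, "xyz": [0.01, 0, 0], "turn": 0}, {"grip": 0, "xyz": [0.004, 0, 0], "turn": 0}])

```text
time: 10.35
ee_pos: [561.0, -219.4, 141.2]
eef_rot: [0.093, 0.996, -0.0, 0.0]
ft_force: [0.7, 0.8, -3.2]
width: 13.8
grasp_force: 30.0
```

```bash
cat > shot.py <<'E'
from h import *
import sys
n=sys.argv[1]; s=monitor.state(); print(np.round(s["ee_pos"],1),round(s["time"],2))
for k in("wrist","top","scene"): cv2.imwrite(f"pics/{n}_{k}.png",viewer.read_camera(k)[:,:,::-1])
if len(sys.argv)>2:
    for k in("wrist","scene"):
        a,b=[cv2.imread(f"pics/{m}_{k}.png") for m in(sys.argv[2],n)]
        d=cv2.medianBlur((cv2.absdiff(a,b).max(2)>22).astype('uint8'),5)
        m,l,st,ce=cv2.connectedComponentsWithStats(d)
        print(k,[(st[i].tolist(),np.round(ce[i]).tolist()) for i in range(1,m) if st[i,4]>60])
E
python3 shot.py m0
```

```text
[ 561.  -219.4  141.2] 10.35
```

Request:
play_rows(targets=[{"grip": 0, "xyz": [-0.015, 0, 0], "turn": 0}, {"grip": 0, "xyz": [0.015, 0, 0], "turn": 0}, {"grip": 0, "xyz": [-0.015, 0, 0], "turn": 0}, {"grip": 0, "xyz": [0.015, 0, 0], "turn": 0}, {"grip": 0, "xyz": [0, 0, 0], "turn": 0}])

```text
time: 11.12
ee_pos: [561.7, -219.6, 140.7]
eef_rot: [0.093, 0.996, 0.0, -0.0]
ft_force: [-0.3, 0.8, -3.7]
width: 13.6
grasp_force: 30.0
```

```bash
python3 shot.py m1 m0
```

```text
[ 561.7 -219.6  140.7] 11.12
wrist [([240, 97, 80, 67, 1975], [281.0, 124.0]), ([250, 357, 10, 10, 74], [255.0, 362.0]), ([296, 357, 8, 10, 64], [299.0, 362.0])]
scene []
```

```bash
python3 - <<'E'
import cv2,numpy as np
f=lambda p,r:cv2.imread(p)[r[0]:r[1],r[2]:r[3]]
a=[cv2.resize(f(f"pics/m{i}_wrist.png",(70,280,190,370)),(386,450),interpolation=2) for i in(0,1)]
cv2.imwrite("pics/v9.png",np.hstack(a))
E
```

```text
(no output)
```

View pics/v9.png

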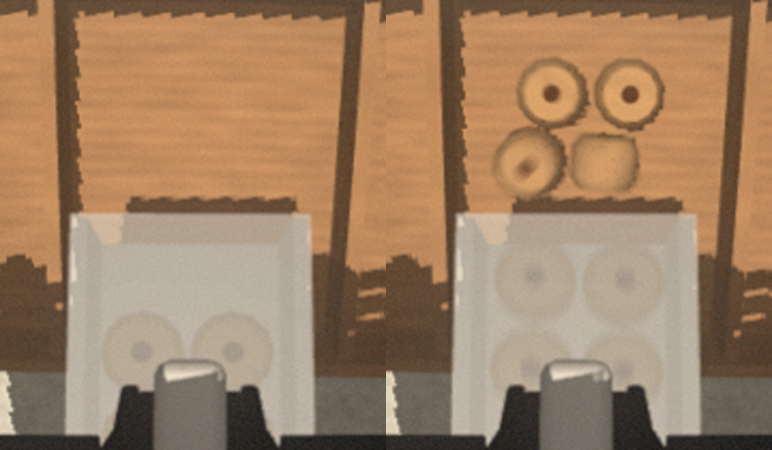

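The middle compartment now has four beads and four remain in the shaker, the front pair close to the mouth. I'll move slowly sideways to the next compartment.

Request:
play_rows(targets=[{"grip": 0, "xyz": [0, 0.003, 0], "turn": 0}, {"grip": 0, "xyz": [0, 0.006, 0], "turn": 0}, {"grip": 0, "xyz": [0, 0.009, 0], "turn": 0}, {"grip": 0, "xyz": [0, 0.012, 0], "turn": 0}, {"grip": 0, "xyz": [0, 0.013, 0], "turn": 0}])

```text
time: 11.9
ee_pos: [570.0, -176.3, 140.8]
eef_rot: [0.093, 0.996, 0.0, 0.0]
ft_force: [-0.3, -0.5, -1.8]
width: 13.6
grasp_force: 30.0
```

Request:
play_rows(targets=[{"grip": 0, "xyz": [0, 0.013, 0], "turn": 0}, {"grip": 0, "xyz": [0, 0.013, 0], "turn": 0}, {"grip": 0, "xyz": [0, 0.012, 0], "turn": 0}, {"grip": 0, "xyz": [0, 0.01, 0], "turn": 0}, {"grip": 0, "xyz": [0, 0.006, 0], "turn": 0}])

```text
time: 12.52
ee_pos: [580.0, -123.6, 140.8]
eef_rot: [0.093, 0.996, -0.0, -0.0]
ft_force: [0.5, -0.2, -2.5]
width: 14.1
grasp_force: 30.0
```

Request:
play_rows(targets=[{"grip": 0, "xyz": [0, 0.004, 0], "turn": 0}, {"grip": 0, "xyz": [0, 0, 0], "turn": 0}])

```text
time: 12.78
ee_pos: [580.6, -120.2, 140.8]
eef_rot: [0.093, 0.996, -0.0, -0.0]
ft_force: [0.7, -0.1, -2.1]
width: 13.7
grasp_force: 30.0
```

```bash
python3 shot.py a0; python3 - <<'E'
import cv2,numpy as np
# bead finder inside shaker and in tray: Hough circles on the wrist picture
for n in("m0","m1","a0"):
    im=cv2.imread(f"pics/{n}_wrist.png"); g=cv2.cvtColor(im,cv2.COLOR_BGR2GRAY)
    g=cv2.createCLAHE(4,(8,8)).apply(g)
    c=cv2.HoughCircles(g[60:265],cv2.HOUGH_GRADIENT,1,22,param1=80,param2=17,minRadius=11,maxRadius=21)
    print(n,[] if c is None else [(int(x),int(y)+60,int(q)) for x,y,q in c[0]])
E
```

```text
[ 580.6 -120.2  140.8] 12.78
m0 [(20, 81, 20), (439, 129, 20), (538, 227, 20), (505, 210, 20), (282, 131, 20), (22, 241, 20), (40, 152, 20), (161, 145, 20), (412, 119, 20), (317, 126, 20), (379, 121, 20), (194, 113, 20), (36, 184, 19), (148, 94, 20), (297, 233, 18), (470, 93, 20), (503, 180, 20), (253, 234, 18), (157, 225, 20), (302, 100, 16), (118, 112, 15), (536, 79, 13), (173, 122, 16), (14, 128, 15), (373, 154, 16), (237, 148, 15), (131, 215, 16), (402, 89, 14), (41, 115, 13), (160, 201, 13), (160, 179, 16), (531, 172, 13), (236, 99, 16), (468, 227, 13), (285, 81, 17), (456, 169, 13), (201, 184, 16), (399, 208, 12), (194, 82, 12), (544, 118, 11), (497, 246, 11), (67, 193, 12), (60, 215, 11), (456, 114, 11)]
m1 [(534, 202, 20), (447, 171, 20), (25, 179, 20), (120, 181, 20), (128, 139, 20), (191, 136, 20), (264, 115, 20), (299, 112, 20), (364, 227, 20), (386, 127, 20), (449, 118, 20), (57, 225, 20), (62, 197, 20), (253, 145, 20), (292, 145, 18), (286, 81, 20), (260, 206, 16), (25, 211, 17), (164, 108, 16), (173, 176, 16), (371, 160, 20), (53, 146, 19), (257, 240, 19), (296, 201, 18
[... 423 characters left out ...]
169, 20), (477, 227, 20), (300, 219, 20), (439, 235, 20), (496, 173, 20), (531, 199, 20), (163, 111, 20), (254, 116, 20), (132, 114, 20), (421, 221, 20), (197, 138, 16), (25, 197, 20), (369, 221, 20), (397, 81, 18), (423, 119, 20), (525, 127, 19), (109, 134, 20), (42, 215, 19), (66, 201, 18), (386, 127, 17), (508, 225, 16), (393, 244, 13), (363, 89, 20), (24, 170, 16), (530, 101, 18), (450, 192, 15), (280, 117, 15), (54, 178, 16), (241, 138, 16), (144, 200, 16), (54, 112, 14), (432, 172, 14), (488, 94, 13), (119, 201, 13), (467, 126, 12), (470, 169, 12), (531, 240, 11), (180, 246, 12), (498, 132, 11), (420, 148, 11), (97, 256, 14), (108, 83, 11), (71, 226, 12), (180, 76, 11), (331, 140, 11)]
```

```bash
python3 - <<'E'
import cv2,numpy as np
for n in("m0","m1","a0"):
    g=cv2.cvtColor(cv2.imread(f"pics/{n}_wrist.png"),cv2.COLOR_BGR2GRAY).astype(int)
    for c in (258,297): print(n,c,g[60:262:3,c-3:c+4].mean(1).astype(int).tolist())
E
```

```text
m0 258 [141, 151, 113, 77, 85, 87, 144, 155, 154, 153, 149, 144, 152, 150, 154, 148, 152, 150, 154, 146, 148, 156, 153, 154, 153, 158, 150, 152, 145, 148, 146, 156, 153, 154, 124, 83, 86, 166, 162, 164, 163, 169, 178, 177, 176, 178, 178, 179, 179, 180, 178, 180, 168, 169, 172, 171, 171, 160, 158, 162, 173, 171, 170, 165, 120, 48, 46, 48]
m0 297 [135, 150, 130, 77, 84, 88, 146, 147, 150, 152, 156, 150, 152, 148, 151, 147, 151, 155, 155, 155, 153, 160, 149, 157, 156, 155, 148, 154, 151, 157, 149, 149, 150, 156, 110, 84, 85, 164, 165, 164, 164, 168, 177, 177, 177, 177, 178, 178, 179, 179, 179, 179, 167, 169, 170, 171, 172, 157, 156, 159, 172, 164, 160, 156, 116, 59, 58, 56]
m1 258 [144, 150, 101, 77, 85, 90, 148, 158, 154, 153, 149, 146, 152, 133, 131, 155, 168, 172, 171, 169, 160, 136, 118, 110, 115, 141, 155, 162, 145, 128, 140, 166, 168, 139, 103, 83, 83, 165, 163, 163, 164, 166, 167, 170, 167, 160, 155, 159, 166, 172, 171, 169, 168, 173, 172, 171, 171, 172, 171, 164, 158, 160, 165, 170, 125, 47, 46, 49]
m1 297 [141, 152, 121, 77, 83, 97, 148, 148, 152, 153, 156, 151, 152, 122, 141, 
[... 239 characters left out ...]
55, 119, 57, 57, 57]
a0 258 [192, 145, 137, 73, 76, 75, 124, 138, 140, 131, 141, 137, 137, 135, 141, 142, 137, 143, 132, 137, 131, 140, 138, 143, 141, 142, 137, 139, 141, 144, 147, 140, 142, 145, 113, 78, 78, 156, 156, 156, 156, 158, 169, 171, 169, 171, 160, 160, 162, 164, 160, 149, 149, 153, 165, 164, 164, 162, 160, 169, 174, 173, 171, 170, 124, 47, 44, 45]
a0 297 [199, 136, 141, 83, 73, 80, 121, 139, 143, 137, 139, 136, 143, 141, 141, 143, 138, 142, 139, 143, 134, 139, 135, 141, 139, 137, 136, 137, 140, 140, 141, 137, 140, 138, 128, 74, 79, 156, 158, 156, 156, 157, 169, 169, 170, 169, 168, 158, 160, 164, 162, 157, 151, 150, 158, 165, 164, 162, 160, 160, 173, 166, 158, 157, 118, 55, 54, 55]
```

```bash
python3 - <<'E'
import cv2,numpy as np
a=cv2.imread("pics/a0_wrist.png")[40:280,0:360]; b=cv2.imread("pics/a0_scene.png")[230:370,70:270]; t=cv2.imread("pics/a0_top.png")[160:270,320:490]
L=cv2.resize(a,(500,333),interpolation=2); 
S=cv2.resize(b,(400,280),interpolation=2)[:,:]; T=cv2.resize(t,(400,259),interpolation=2)
out=np.zeros((595,800,3),'uint8'); out[:333,:500]=L; out[335:594,400:800]=T; out[314+1:595,:400]=S if False else out[315:595,:400]
out[335:595,:400]=cv2.resize(b,(400,260),interpolation=2)
out[:333,500:800]=cv2.resize(cv2.imread("pics/a0_wrist.png")[60:260,200:360],(300,333),interpolation=2)
cv2.imwrite("pics/v10.png",out)
E
```

```text
(no output)
```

View pics/v10.png

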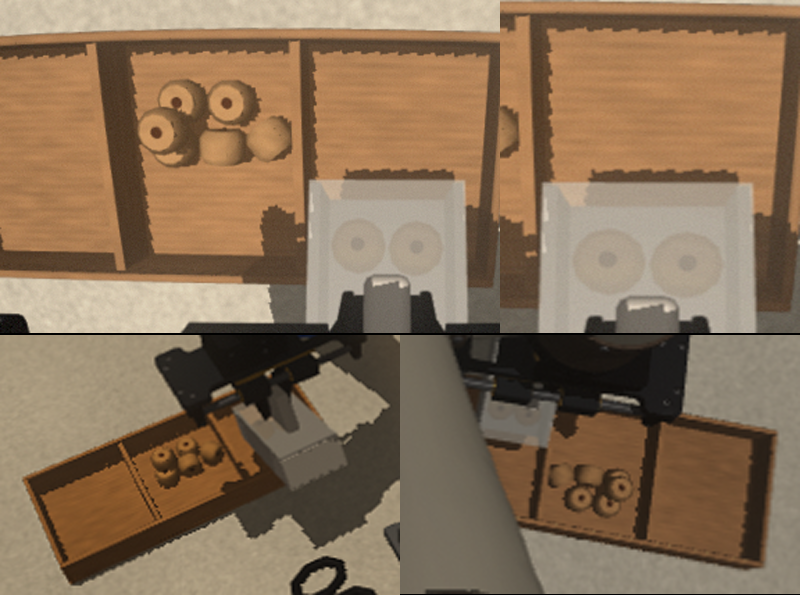

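It shows six beads in the middle compartment (the last pair slid out after the shot) and two in the shaker. I'll pour these two here. Later I'll mend the spread by carrying two beads with the gripper to the empty compartment.

Request:
play_rows(targets=[{"grip": 0, "xyz": [-0.015, 0, 0], "turn": 0}, {"grip": 0, "xyz": [0.015, 0, 0], "turn": 0}, {"grip": 0, "xyz": [-0.015, 0, 0], "turn": 0}, {"grip": 0, "xyz": [0.015, 0, 0], "turn": 0}, {"grip": 0, "xyz": [0, 0, 0], "turn": 0}])

```text
time: 13.55
ee_pos: [579.8, -120.6, 140.8]
eef_rot: [0.093, 0.996, 0.0, -0.0]
ft_force: [-0.4, 0.3, -2.5]
width: 13.5
grasp_force: 30.0
```

Request:
play_rows(targets=[{"grip": 0, "xyz": [0, 0, 0], "turn": 0}, {"grip": 0, "xyz": [0, 0, 0], "turn": 0}, {"grip": 0, "xyz": [0, 0, 0], "turn": 0}])

```text
time: 13.92
ee_pos: [580.8, -120.4, 140.7]
eef_rot: [0.093, 0.996, -0.0, 0.0]
ft_force: [-1.1, 0.2, -2.8]
width: 13.6
grasp_force: 30.0
```

```bash
python3 shot.py a1 a0; python3 - <<'E'
import cv2
for n in("a1",):
    g=cv2.cvtColor(cv2.imread(f"pics/{n}_wrist.png"),cv2.COLOR_BGR2GRAY).astype(int)
    for c in (258,297): print(n,c,g[60:262:3,c-3:c+4].mean(1).astype(int).tolist())
E
```

```text
[ 580.8 -120.4  140.7] 13.93
wrist [([248, 101, 34, 34, 796], [265.0, 118.0]), ([285, 104, 33, 34, 786], [301.0, 121.0])]
scene []
a1 258 [141, 146, 130, 73, 78, 77, 124, 139, 138, 132, 142, 136, 138, 134, 119, 134, 158, 157, 152, 132, 144, 164, 164, 128, 107, 142, 137, 140, 141, 144, 146, 140, 140, 145, 101, 77, 78, 156, 155, 155, 156, 160, 170, 171, 170, 170, 170, 170, 171, 172, 171, 171, 173, 174, 173, 173, 174, 173, 173, 173, 173, 174, 171, 172, 123, 46, 47, 48]
a1 297 [198, 140, 136, 74, 77, 79, 130, 139, 146, 137, 138, 137, 144, 141, 141, 112, 124, 158, 157, 151, 128, 135, 164, 163, 143, 94, 134, 137, 140, 140, 139, 138, 139, 139, 122, 75, 78, 156, 156, 155, 155, 159, 168, 170, 170, 170, 170, 170, 171, 171, 171, 172, 172, 173, 172, 173, 173, 173, 172, 172, 174, 165, 156, 157, 119, 55, 57, 55]
```

Request:
play_rows(targets=[{"grip": 0, "xyz": [-0.005, 0, -0.03], "turn": 0}, {"grip": 0, "xyz": [0, 0.01, -0.02], "turn": 0}, {"grip": 0, "xyz": [0.01, 0.04, 0], "turn": 0}, {"grip": 0, "xyz": [0.012, 0.05, 0], "turn": 0}, {"grip": 0, "xyz": [0.012, 0.05, 0], "turn": 0}])

```text
time: 14.7
ee_pos: [579.7, 33.7, 190.9]
eef_rot: [0.093, 0.996, 0.0, 0.0]
ft_force: [-1.1, -0.5, -2.4]
width: 13.5
grasp_force: 30.0
```

Request:
play_rows(targets=[{"grip": 0, "xyz": [0.014, 0.05, 0], "turn": 0}, {"grip": 0, "xyz": [0.014, 0.05, 0], "turn": 0}, {"grip": 0, "xyz": [0.013, 0.04, 0], "turn": 0}, {"grip": 0, "xyz": [0.009, 0.014, 0], "turn": 0}, {"grip": 0, "xyz": [0, 0, 0], "turn": 0}])

```text
time: 15.32
ee_pos: [558.6, 193.6, 190.7]
eef_rot: [0.092, 0.996, -0.0, -0.0]
ft_force: [-0.9, -0.5, -2.1]
width: 13.8
grasp_force: 30.0
```

```bash
python3 shot.py b0; python3 - <<'E'
import cv2
g=cv2.cvtColor(cv2.imread("pics/b0_wrist.png"),cv2.COLOR_BGR2GRAY).astype(int)
for c in (279,310): print(c,g[150:262:3,c-3:c+4].mean(1).astype(int).tolist())
from h import *
print(np.round(toolpix([[0,0,0]]),1))
E
```

```text
[558.6 193.6 190.7] 15.32
279 [130, 127, 130, 116, 67, 66, 72, 142, 143, 142, 142, 146, 153, 152, 152, 152, 151, 153, 153, 155, 154, 154, 155, 154, 155, 156, 157, 156, 154, 142, 136, 158, 100, 98, 97, 98, 96, 95]
310 [132, 136, 129, 119, 68, 76, 69, 139, 139, 141, 140, 142, 152, 150, 151, 153, 153, 152, 151, 152, 154, 153, 154, 154, 154, 154, 153, 155, 154, 154, 156, 155, 154, 145, 92, 83, 70, 61]
[[279.1 288.4]]
```

Request:
play_rows(targets=[{"grip": 0, "xyz": [0, 0, 0.03], "turn": 0}, {"grip": 0, "xyz": [0, 0, 0.035], "turn": 0}, {"grip": 0, "xyz": [0, 0, 0.025], "turn": 0}, {"grip": 0, "xyz": [0, 0, 0.006], "turn": 0}, {"grip": 0, "xyz": [0, 0, 0.004], "turn": 0}])

```text
time: 16.1
ee_pos: [559.6, 191.7, 92.4]
eef_rot: [0.093, 0.996, -0.001, 0.0]
ft_force: [-2.0, -5.0, 9.3]
width: 13.8
grasp_force: 30.0
```

Request:
play_rows(targets=[{"grip": 0, "xyz": [0, 0, 0.004], "turn": 0}, {"grip": 0, "xyz": [0, 0, 0.005], "turn": 0}, {"grip": 0, "xyz": [0, 0, 0.005], "turn": 0}, {"grip": 0, "xyz": [0, 0, 0.005], "turn": 0}, {"grip": 0, "xyz": [0, 0, 0], "turn": 0}])

```text
time: 16.73
ee_pos: [570.4, 194.0, 83.0]
eef_rot: [0.09, 0.996, 0.004, 0.012]
ft_force: [9.5, -10.6, 24.0]
width: 13.8
grasp_force: 30.0
```

Request:
play_rows(targets=[{"grip": 0, "xyz": [-0.006, 0, 0.004], "turn": 0}, {"grip": 0, "xyz": [-0.006, 0, 0.004], "turn": 0}, {"grip": 0, "xyz": [-0.006, 0, 0.004], "turn": 0}, {"grip": 0, "xyz": [0, 0, 0], "turn": 0}])

```text
time: 17.23
ee_pos: [585.5, 191.2, 67.7]
eef_rot: [0.091, 0.996, 0.003, 0.009]
ft_force: [7.0, -3.3, 13.3]
width: 13.8
grasp_force: 30.0
```

```bash
python3 shot.py b1; python3 - <<'E'
import cv2
g=cv2.cvtColor(cv2.imread("pics/b1_wrist.png"),cv2.COLOR_BGR2GRAY).astype(int)
for c in (279,310): print(c,g[100:262:3,c-3:c+4].mean(1).astype(int).tolist())
E
```

```text
[585.5 191.2  67.7] 17.23
279 [139, 137, 150, 146, 136, 124, 125, 137, 125, 140, 144, 157, 160, 152, 153, 165, 218, 218, 152, 150, 171, 171, 170, 171, 172, 171, 171, 171, 172, 171, 169, 171, 169, 170, 169, 168, 168, 168, 168, 167, 168, 167, 166, 165, 166, 165, 165, 93, 92, 92, 91, 91, 91, 91]
310 [150, 143, 149, 163, 166, 160, 150, 141, 134, 137, 144, 148, 158, 163, 162, 182, 218, 205, 105, 163, 170, 170, 170, 171, 170, 169, 170, 168, 170, 169, 169, 169, 169, 168, 167, 168, 165, 167, 166, 166, 167, 166, 166, 165, 165, 164, 164, 164, 165, 164, 126, 90, 77, 70]
```

Request:
play_rows(targets=[{"grip": 0, "xyz": [0, 0, -0.02], "turn": 0}, {"grip": 0, "xyz": [0.01, 0, 0], "turn": 0}, {"grip": 0, "xyz": [0.009, 0, 0], "turn": 0}, {"grip": 0, "xyz": [0, 0, 0], "turn": 0}])

```text
time: 17.88
ee_pos: [556.8, 193.1, 79.1]
eef_rot: [0.093, 0.996, -0.001, -0.001]
ft_force: [-0.2, -0.8, -2.6]
width: 13.8
grasp_force: 30.0
```

```bash
python3 shot.py b2; python3 - <<'E'
from h import *
g=cv2.cvtColor(cv2.imread("pics/b2_wrist.png"),cv2.COLOR_BGR2GRAY).astype(int)
for c in (279,310): print(c,g[100:262:3,c-3:c+4].mean(1).astype(int).tolist())
print(monitor.state()["ft_force"],monitor.state()["eef_rot"])
# scene view: grey shaker silhouette: rear bottom edge? print projected outline for theta candidates
c=cam("scene"); e=monitor.state()["ee_pos"]
E
```

```text
[556.8 193.1  79.1] 17.88
279 [185, 190, 136, 137, 139, 153, 146, 140, 143, 152, 145, 128, 131, 138, 139, 147, 206, 206, 180, 142, 162, 161, 160, 161, 161, 162, 160, 160, 158, 160, 160, 159, 159, 159, 159, 158, 157, 157, 157, 157, 157, 156, 156, 156, 155, 154, 154, 86, 86, 87, 86, 84, 84, 85]
310 [188, 188, 183, 127, 137, 134, 138, 145, 146, 133, 120, 141, 145, 143, 145, 157, 205, 206, 107, 151, 161, 161, 159, 158, 161, 159, 160, 160, 158, 159, 158, 158, 158, 157, 157, 158, 157, 156, 157, 154, 155, 155, 157, 154, 155, 155, 154, 154, 153, 153, 118, 85, 75, 67]
[-0.37675558 -0.90956369 -2.17157738] [ 9.27141107e-02  9.95692729e-01 -2.23173014e-04 -1.84605878e-04]
```

Request:
play_rows(targets=[{"grip": 0, "xyz": [0, 0, 0.007], "turn": 0}, {"grip": 0, "xyz": [0, 0, 0.004], "turn": 0}, {"grip": 0, "xyz": [0, 0, 0], "turn": 0}])

```text
time: 18.4
ee_pos: [558.2, 193.1, 68.3]
eef_rot: [0.093, 0.996, -0.0, -0.0]
ft_force: [0.6, 0.5, -1.6]
width: 13.7
grasp_force: 30.0
```

Request:
play_rows(targets=[{"grip": 0, "xyz": [0, 0, 0.001], "turn": 0}, {"grip": 0.55, "xyz": [0, 0, 0], "turn": 0}, {"grip": 0.55, "xyz": [0, 0, 0], "turn": 0}, {"grip": 0.55, "xyz": [0, 0, 0], "turn": 0}, {"grip": 0.55, "xyz": [0, 0, 0], "turn": 0}])

```text
time: 19.02
ee_pos: [558.3, 193.3, 68.0]
eef_rot: [0.093, 0.996, 0.0, 0.0]
ft_force: [0.2, -0.1, -0.8]
width: 44.2
grasp_force: 0.0
```

Request:
play_rows(targets=[{"grip": 0.55, "xyz": [0, 0, -0.015], "turn": 0}, {"grip": 0.55, "xyz": [0, 0, -0.04], "turn": 0}, {"grip": 0.55, "xyz": [0, 0, -0.04], "turn": 0}, {"grip": 0.55, "xyz": [0, 0, -0.04], "turn": 0}, {"grip": 0.55, "xyz": [0, 0, 0], "turn": 0}])

```text
time: 19.65
ee_pos: [560.2, 194.2, 208.2]
eef_rot: [0.093, 0.996, 0.003, 0.004]
ft_force: [-0.1, 0.2, -0.5]
width: 47.7
grasp_force: 0.0
```

```bash
python3 shot.py c0; python3 - <<'E'
from h import *
# shaker check in the top view: bright fin top & box
c=cam("top"); im=cv2.imread("pics/c0_top.png"); w=cam("wrist"); wi=cv2.imread("pics/c0_wrist.png")
hsv=cv2.cvtColor(wi,cv2.COLOR_BGR2HSV)
o=np.array([569.6,190.7,5]); u=np.array([.983,-.184,0]); v=np.array([.184,.983,0])
P=[o+u*a+v*b+[0,0,z] for a,b,z in((73,31,42),(73,-31,42),(-68,-31,42),(-68,31,42),(-28,0,88),(38,0,88))]
print("pred wrist",np.round(proj(w,P)).tolist()); print("pred top",np.round(proj(c,P)).tolist())
m=cv2.inRange(hsv,(0,0,110),(180,40,255)); m[:60]=0
n,l,st,ce=cv2.connectedComponentsWithStats(m)
for i in range(1,n):
    if st[i,4]>400:
        q=cv2.findContours((l==i).astype('uint8'),0,1)[0][0]; print(st[i].tolist(),np.round(cv2.boxPoints(cv2.minAreaRect(q))).tolist())
E
```

```text
[560.2 194.2 208.2] 19.65
pred wrist [[311.0, 283.0], [246.0, 283.0], [241.0, 132.0], [316.0, 132.0], [279.0, 193.0], [279.0, 273.0]]
pred top [[217.0, 162.0], [244.0, 167.0], [232.0, 229.0], [204.0, 224.0], [218.0, 205.0], [224.0, 174.0]]
[239, 123, 72, 152, 8624] [[239.0, 123.0], [310.0, 123.0], [310.0, 274.0], [239.0, 274.0]]
[237, 342, 58, 26, 620] [[237.0, 343.0], [293.0, 341.0], [294.0, 366.0], [237.0, 367.0]]
```

Request:
play_rows(targets=[{"grip": 0.55, "xyz": [-0.008, -0.052, 0], "turn": 0}, {"grip": 0.55, "xyz": [-0.008, -0.052, 0], "turn": 0}, {"grip": 0.55, "xyz": [-0.008, -0.052, 0], "turn": 0}, {"grip": 0.55, "xyz": [-0.008, -0.052, 0], "turn": 0}, {"grip": 0.55, "xyz": [-0.008, -0.052, 0], "turn": 0}])

```text
time: 20.42
ee_pos: [548.5, -71.3, 201.6]
eef_rot: [0.093, 0.996, -0.0, -0.001]
ft_force: [0.2, -0.5, -0.5]
width: 47.6
grasp_force: 0.0
```

Request:
play_rows(targets=[{"grip": 0.55, "xyz": [-0.008, -0.052, 0], "turn": 0}, {"grip": 0.55, "xyz": [-0.008, -0.052, 0], "turn": 0}, {"grip": 0.55, "xyz": [-0.006, -0.038, 0], "turn": 0}, {"grip": 0.55, "xyz": [0, 0, 0], "turn": 0}, {"grip": 0.55, "xyz": [0, 0, 0], "turn": 0}])

```text
time: 21.05
ee_pos: [544.2, -212.9, 201.8]
eef_rot: [0.093, 0.996, 0.0, -0.001]
ft_force: [0.2, 0.9, -0.6]
width: 48.0
grasp_force: 0.0
```

```bash
python3 shot.py d0; cat > beads.py <<'E'
from h import *
import sys
im=cv2.imread(f"pics/{sys.argv[1]}_wrist.png"); c=cam("wrist")
hsv=cv2.cvtColor(im,cv2.COLOR_BGR2HSV)
T=np.array([519,-208,0.]); ex=np.array([.982,-.191,0]); ey=np.array([.191,.982,0])
# rectified patch of the tray plane z=20, 3 px per mm, rows = tray x (+65 top), cols = tray y
S=3; ys=np.arange(-160,160,1/S); xs=np.arange(65,-65,-1/S)
Y,X=np.meshgrid(ys,xs); P=T+X[...,None]*ex+Y[...,None]*ey+[0,0,22]
q=proj(c,P.reshape(-1,3)).reshape(*X.shape,2).astype('f')
rect=cv2.remap(im,q[...,0],q[...,1],cv2.INTER_LINEAR); cv2.imwrite(f"pics/{sys.argv[1]}_rect.png",rect)
b=rect[...,0].astype(int); h=cv2.cvtColor(rect,cv2.COLOR_BGR2HSV)
v=cv2.cvtColor(rect,cv2.COLOR_BGR2LAB)
print("sample floor",rect[195,3*160+60].tolist(),v[195,3*160+60].tolist())
E
python3 beads.py d0; python3 - <<'E'
import cv2,numpy as np
r=cv2.imread("pics/d0_rect.png"); g=cv2.cvtColor(r,cv2.COLOR_BGR2GRAY)
m=g[:, 3*110:3*210]  # middle compartment y -50..50
s=cv2.resize(m,(50,65),interpolation=cv2.INTER_AREA)
print("sat map"); h=cv2.cvtColor(cv2.resize(r[:,330:630],(50,65),interpolation=cv2.INTER_AREA),cv2.COLOR_BGR2HSV)
for row in range(0,65): print(f"{65-2*row:4d} "+"".join("#" if g<70 else "+" if sat<115 else "o" if sat<130 else "." for g,sat in zip(s[row],h[row,:,1].astype(int))))
E
```

```text
[ 544.2 -212.9  201.8] 21.05
sample floor [73, 112, 154] [129, 140, 156]
sat map
  65 o######+#o##o+####+#+#o###########################
  63 o#+#++############################################
  61 ####o#############################################
  59 ##################################################
  57 ###ooooooooooooooo#o#oooooooooooooo#ooooooooo#.###
  55 o##oooooooooooooo#oooooooooooooooooooooooooooooo##
  53 o##ooooooooooooooooooooooooooooooo.ooooooooo.o.o##
  51 o##ooooooooo.ooooooooooo.ooo.oooooooooooooo.oo.###
  49 ###ooooooooooo.oooooooooooooooooo..ooo..oo...oooo#
  47 o##ooooooooooooo.o.ooooo.ooo...oooooo.ooooo.oo..##
  45 o##oo.oooooo..ooooooooooo.ooo......o.o..........##
  43 o##.o..oo.oooooo.ooooo....ooo..o..o.....ooo..o.o##
  41 o##ooo...ooooooo.ooo.o.o...ooo.ooooo.....o..oo.o##
  39 .##oo..ooo.o.ooooooooo..o...o..o..o....o.......o.#
  37 o##o.ooo....oo..o.oo........o.........o..........#
  35 o##ooo......o...oo.oo.........o..oo.oooo.........#
  33 .##..o....o.........o...ooo...o....o.............#
  31 .##..o.o.ooo.........o...........................#
  29 o##o..
[... 1920 characters left out ...]
.......ooooo...............o
 -41 .ooo.................o......o....................o
 -43 oooooo.......o.o..o....o.oooo..oo.o..oo..o...oo..o
 -45 oo++o.o...oooooo..oo....oo......o...o.........o..o
 -47 oo++oo.ooooooooo..oooooo.oooo.oooo.ooo.oo.......oo
 -49 oo+ooooooooooo.ooo.ooooo.oooooo..ooo.ooooooooooooo
 -51 oo++ooo.oooooooooo.ooo.oooooo.oooooo.ooooooooo.ooo
 -53 o+++oooooooooooooooooooooooooooooooooooooooooooooo
 -55 o++++o++ooo+++o+++oo++++oo++ooo++oo++++o++++o+++++
 -57 o++++++++++++++++++++++++++++++++++++++++oooo++ooo
 -59 oooooooooooooooooooooooooooooooooooooooooooooooooo
 -61 oooooooooooooooooooooooooooooooooooooooooooooooooo
 -63 ++++++++++++++++++++++++++++++++++++++++++++++++++
```

```bash
python3 - <<'E'
from h import *
T=np.array([519,-208,0.]); ex=np.array([.982,-.191,0]); ey=np.array([.191,.982,0])
q4=[0.093,0.9957,0,0]
def cw(pos):
    c=viewer.get_calibration("wrist"); M=np.eye(4); M[:3,:3]=R.from_quat(q4).as_matrix(); M[:3,3]=pos
    return np.array(c["mtx"]),c["k1"],M@np.array(c["hand_eye"])
def rect(n,pos,z):
    xs=np.arange(30,-60,-1.); ys=np.arange(-50,50,1.); Y,X=np.meshgrid(ys,xs)
    P=T+X[...,None]*ex+Y[...,None]*ey+[0,0,z]
    q=proj(cw(pos),P.reshape(-1,3)).reshape(*X.shape,2).astype('f')
    return cv2.remap(cv2.imread(f"pics/{n}_wrist.png"),q[...,0],q[...,1],cv2.INTER_LINEAR)
a=rect("m0",[561,-219.4,141.2],5); b=rect("d0",[544.2,-212.9,201.8],5)
d=cv2.blur(cv2.absdiff(a,b),(2,2)).max(2); g=cv2.cvtColor(b,cv2.COLOR_BGR2GRAY)
for i in range(0,90,2): print(f"{30-i:4d} "+"".join("@" if g[i,j]<75 else "#" if d[i,j]>40 else "+" if d[i,j]>22 else "." for j in range(0,100)))
E
```

```text
30 @@@@###@@####@@#@#@@@###@@@@@#@@@#@@@@@@@@@@@@@@@@@##@@######@@#@@@@@@@##@##@#@@#@@##@@@@@@@@@@@@@@@
  28 @@@@############@#######@##@#########@@###@#@@#################################################@####
  26 @@@@#############@@@@#@#@####@@##@@@@@@@@@@@@################################################++++###
  24 @@@@@#############@@@@@@@@@@@@##########@####################################################.......
  22 @@@@@########################################################################################.......
  20 @@@@@#######################################################################################+.......
  18 @@@@########################################################################################+.......
  16 @@@@########################################################################################+.......
  14 @@@@++++...............+#############################################################++++++.........
  12 @@@@...................################################################################.............
  10 @@@@....................+############
[... 2967 characters left out ...]
................................................................
 -48 .@..................................................................................................
 -50 ....................................................................................................
 -52 .@@.................................................................................................
 -54 .....................+........+++.........++............................++........+++........+++....
 -56 ........+++..+++++++..+++++++.....+++#++.......+#++.......++++.......+++.....+..++......+++........+
 -58 ....................................................................................................
```

Request:
play_rows(targets=[{"grip": 0.665, "xyz": [0.03, 0.001, 0.02], "turn": 0}, {"grip": 0.665, "xyz": [0.0295, 0.0005, 0.04], "turn": 0}, {"grip": 0.665, "xyz": [0, 0, 0.05], "turn": 0}, {"grip": 0.665, "xyz": [0, 0, 0.02], "turn": 0}, {"grip": 0.665, "xyz": [0, 0, 0], "turn": 0}])

```text
time: 21.82
ee_pos: [485.7, -199.9, 71.5]
eef_rot: [0.092, 0.996, 0.0, -0.002]
ft_force: [1.1, -1.3, 0.1]
width: 58.1
grasp_force: 0.0
```

```bash
python3 - <<'E'
from h import *
s=monitor.state(); p=s["ee_pos"]-np.array([519,-208,0]); print(np.round(s["ee_pos"],1),"tray",p@[.982,-.191,0],p@[.191,.982,0],s["width"],s["ft_force"])
E
```

```text
[ 485.7 -199.9   71.5] tray -34.28081035853789 1.6332589432065125 58.103740622027715 [ 1.09333495 -1.31535174  0.1447957 ]
```

Now 43 mm down to TCP z 28, then close.

Request:
play_rows(targets=[{"grip": 0.665, "xyz": [0, 0, 0.015], "turn": 0}, {"grip": 0.665, "xyz": [0, 0, 0.015], "turn": 0}, {"grip": 0.665, "xyz": [0, 0, 0.011], "turn": 0}, {"grip": 0.665, "xyz": [0, 0, 0.002], "turn": 0}, {"grip": 0.4, "xyz": [0, 0, 0], "turn": 0}])

```text
time: 22.45
ee_pos: [486.7, -200.9, 29.8]
eef_rot: [0.093, 0.996, -0.0, 0.0]
ft_force: [0.0, 0.1, 0.6]
width: 53.8
grasp_force: 0.0
```

Request:
play_rows(targets=[{"grip": 0.4, "xyz": [0, 0, 0], "turn": 0}, {"grip": 0.4, "xyz": [0, 0, 0], "turn": 0}, {"grip": 0.4, "xyz": [0, 0, 0], "turn": 0}])

```text
time: 22.82
ee_pos: [487.0, -200.9, 30.3]
eef_rot: [0.093, 0.996, -0.0, 0.001]
ft_force: [0.1, -0.1, 2.2]
width: 46.2
grasp_force: 30.0
```

Request:
play_rows(targets=[{"grip": 0.4, "xyz": [0, 0, -0.01], "turn": 0}, {"grip": 0.4, "xyz": [0, 0, -0.02], "turn": 0}, {"grip": 0.4, "xyz": [0, 0, -0.03], "turn": 0}, {"grip": 0.4, "xyz": [0, 0, -0.01], "turn": 0}, {"grip": 0.4, "xyz": [0, 0, 0], "turn": 0}])

```text
time: 23.45
ee_pos: [486.7, -200.7, 100.4]
eef_rot: [0.093, 0.996, 0.0, 0.001]
ft_force: [0.2, 0.7, -0.6]
width: 45.6
grasp_force: 30.0
```

```bash
python3 - <<'E'
from h import *
s=monitor.state(); print(s["width"],s["grasp_force"],s["ee_pos"])
b=viewer.read_camera("wrist")[:,:,::-1]; cv2.imwrite("pics/e0_wrist.png",b)
print("fingertips px",np.round(toolpix([[0,-23,19],[0,23,19],[0,0,14]])).tolist())
g=cv2.cvtColor(np.ascontiguousarray(b),cv2.COLOR_BGR2HSV)
for r in range(150,300,6): print(r,"".join("#" if v<60 else "." if s_<100 else "o" if s_<135 else "+" for h_,s_,v in g[r,180:380:3].astype(int)))
E
```

```text
45.5999745619974 29.990054077352397 [ 486.70322339 -200.74462912  100.36597223]
fingertips px [[234.0, 269.0], [324.0, 269.0], [279.0, 274.0]]
150 ...................................................................
156 ...................................................................
162 ...................................................................
168 ...................................................................
174 ...................................................................
180 oooooooooooooo.oooooooooo.ooooooooooooooooooooooooooooooooooooooooo
186 oooooooooooooooooooooooooooooooooooooooooooo.oooooooooooooooooooooo
192 oooooooooooooooooooooooooooooooooooooooooooooooooooooooooooooooooo+
198 ooooo+oooooooooooooooooooooo+oooooooo++oooooo+oo+oooooooooooooooooo
204 oooo+ooooooooooooooooooooo+ooooooooooooooooooooooo+oooooooooooooooo
210 oooooooooooooooooooooooooooooooo++oooo++oooooooooooo+oooooooooooooo
216 ooo+ooo+oooooooooo+++oo++o+o+ooo+oooo++ooo+oo+oo+ooo+oooooooo+ooooo
222 +oo+oo+ooooooo+oooooooooo+oooooo+oooooo+ooooooooooo+oo++ooooooooo++
228 +ooo++ooooo+o++++o+oooo+ooo+o+oooooooo+++oooooo+ooooooooooooooooooo
234 o+o+ooooo+ooooo+oooo+o++oo+++oooo+o++o++o+oo+++ooo++oooooo+oooo++oo
240 oo+oo++oooo+ooo++ooooooo+ooooo++ooo+o++o+oo+ooooo++oo++oo++o+oooooo
246 +o+oooo+ooooo+ooo++ooooo++oooo++oo+++oooo+oo+o+#ooo+oo++++++o+ooo+o
252 o++ooo++oo+o####oooo+o+o+oo+o+++o+oo##oooooooo+o++oo###ooooo+oo++o+
258 ooo+ooooo+o#######o+oooo++o++o+o++oo+o+ooooooo+o########++ooo+o+ooo
264 oooo+oo+++########oooo+oooo++oo+o+oooo+ooo+ooooo#########oooo+o++o+
270 ++o+o++oo#########+oo+ooooooooo+oo++o+oo+oo+oooo##########o+o+++++o
276 o++oo+o###########oo+oooo+++ooo+o++oooooooo+ooo+o##########++oooo+#
282 #o+o+#############++oooo##+oooo+ooooooooooooooooo############o+++o#
288 #+oo##############ooooo####+ooo+o+ooooo####+oooo+##############+oo#
294 #+################ooooooooooo+oooooooo+oo+ooooooo###############o#+
```

Two beads are held side by side, with both holes showing at row 288. I'll carry them over the cross wall to the empty compartment.

Request:
play_rows(targets=[{"grip": 0.4, "xyz": [-0.005, -0.022, 0], "turn": 0}, {"grip": 0.4, "xyz": [-0.01, -0.03, 0], "turn": 0}, {"grip": 0.4, "xyz": [-0.01, -0.03, 0], "turn": 0}, {"grip": 0.4, "xyz": [-0.005, -0.021, 0], "turn": 0}, {"grip": 0.4, "xyz": [0, 0, 0], "turn": 0}])

```text
time: 24.12
ee_pos: [496.3, -308.5, 98.5]
eef_rot: [0.094, 0.996, 0.0, -0.001]
ft_force: [-0.1, 0.7, 0.0]
width: 45.7
grasp_force: 30.0
```

Request:
play_rows(targets=[{"grip": 0.4, "xyz": [0, 0, 0.02], "turn": 0}, {"grip": 0.4, "xyz": [0, 0, 0.025], "turn": 0}, {"grip": 0.4, "xyz": [0, 0, 0.018], "turn": 0}, {"grip": 0.4, "xyz": [0, 0, 0.005], "turn": 0}, {"grip": 0.4, "xyz": [0, 0, 0], "turn": 0}])

```text
time: 24.75
ee_pos: [497.0, -307.1, 31.9]
eef_rot: [0.093, 0.996, 0.0, -0.0]
ft_force: [-0.1, -0.3, 0.0]
width: 45.9
grasp_force: 30.0
```

```bash
python3 - <<'E'
from h import *
s=monitor.state(); p=s["ee_pos"]-np.array([519,-208,0]); print(np.round(s["ee_pos"],1),"tray",p@[.982,-.191,0],p@[.191,.982,0],s["width"],s["grasp_force"],s["ft_force"])
E
```

```text
[ 497.  -307.1   31.9] tray -2.64380983200887 -101.54423448024555 45.89514201300845 29.99078651337186 [-0.12274415 -0.25049729  0.01898146]
```

Request:
play_rows(targets=[{"grip": 0.63, "xyz": [0, 0, 0], "turn": 0}, {"grip": 0.63, "xyz": [0, 0, 0], "turn": 0}, {"grip": 0.63, "xyz": [0, 0, 0], "turn": 0}, {"grip": 0.63, "xyz": [0, 0, -0.02], "turn": 0}, {"grip": 0.63, "xyz": [0, 0, -0.05], "turn": 0}])

```text
time: 25.38
ee_pos: [495.2, -307.0, 100.3]
eef_rot: [0.093, 0.996, 0.001, -0.003]
ft_force: [0.5, -0.7, -0.7]
width: 54.6
grasp_force: 0.0
```

Request:
play_rows(targets=[{"grip": 0.63, "xyz": [-0.03, 0.03, -0.05], "turn": 0}, {"grip": 0.63, "xyz": [-0.03, 0.05, -0.05], "turn": 0}, {"grip": 0.63, "xyz": [0, 0.02, -0.02], "turn": 0}, {"grip": 0.63, "xyz": [0, 0, 0], "turn": 0}, {"grip": 0.63, "xyz": [0, 0, 0], "turn": 0}])

```text
time: 26.0
ee_pos: [564.7, -229.8, 209.1]
eef_rot: [0.093, 0.996, 0.0, -0.001]
ft_force: [0.6, -0.6, -1.2]
width: 54.7
grasp_force: 0.0
```

```bash
python3 shot.py z0; sleep 0.1; python3 - <<'E'
from h import *
s=monitor.state(); c=cam("wrist"); im=viewer.read_camera("wrist")[:,:,::-1]; im2=np.ascontiguousarray(im)
T=np.array([519,-208,0.]); ex=np.array([.982,-.191,0]); ey=np.array([.191,.982,0])
xs=np.arange(62,-62,-1.); ys=np.arange(-155,155,1.); Y,X=np.meshgrid(ys,xs)
q=proj(c,(T+X[...,None]*ex+Y[...,None]*ey+[0,0,5]).reshape(-1,3)).reshape(*X.shape,2).astype('f')
r_=cv2.remap(im2,q[...,0],q[...,1],cv2.INTER_LINEAR); cv2.imwrite("pics/z_rect.png",r_)
g=cv2.cvtColor(r_,cv2.COLOR_BGR2GRAY).astype(int); bg=cv2.medianBlur(g.astype('uint8'),51).astype(int)
print(s["ee_pos"])
for i in range(0,124,4): print(f"{62-i:4d} "+"".join("@" if g[i:i+4,j:j+2].min()<75 else "#" if abs(g[i:i+4,j:j+2]-bg[i:i+4,j:j+2]).max()>20 else "." for j in range(0,310,2)))
a,b=cv2.imread("pics/top0.png"),cv2.imread("pics/z0_top.png"); d=cv2.absdiff(a,b).max(2)
for n,(x0,y0,x1,y1) in dict(jar=(228,95,262,138),tape=(297,97,357,135),sc=(370,103,443,146)).items(): print(n,(d[y0:y1,x0:x1]>40).sum())
E
```

```text
[ 564.7 -229.8  209.1] 26.0
[ 564.59455482 -230.33495164  208.77514581]
  62 @@.@############.@........##########@@@@@@@@@@@@@@@@@@@@@@@@@@@@@@@.@@@@@@@@@@@@@@@@@@@@@@@@@@@@##@@@@@@@@@@@@@@@@@@@@@@@@@@@@@@@@@@@............###@@###@@
  58 @@@.############............#########@@@@@@@@@@@@@@@@@@@@@@@@@@@@@###..@@@@@@@@@@@@@@@@@@@@@@@@@@@@@@@@@@@@@@@@@@@@@@@@@@@@@@@@@@@@@..................###@@
  54 @@@.#########.......................#@@@@@@@@@@@@@@@@@@@@@@@@@...@########@@@@@@@@@@@@@##@#@@@@@@@@@@@@@@@@@@@@@@@@@@@@@@@@@@@@@@@@@...................##@@
  50 @@@@#######..........................##@@@@#######@@@@@@@@@@@@###########@###..###........#########@@@@@@@@@@@@@@@####@#@@@@@@@@@@#....................##@@
  46 @@@######.................................#...######@@@###############@@@....................#######@.@@@#####@@#####.....##@@..........................#@@
  42 @@@.###.............................................@@@#........####@@@#..............................#@@#..............................................##@
  38 @@@.##..............................................#@@#.
[... 3284 characters left out ...]
....................#########@@@@@
 -46 @@@.#########.......................................#@@##.............................................#@@##########............###........############@@@@@
 -50 @@@.###########.............................#.......#@##.......####........................############@@#############################################@@@@@
 -54 @@@..############...##...###..###..##################@@###############..##..###..##...#############.###@@#########.@#@@@@@@@@.###..@@@@@@@@@@@@@@@@@@@@@@@@
 -58 @@.....@@..@@...@@@@@@.@.@@.@..@@@@@@@@@@@@@@@@@@@###@@@@@.@.@.@@.@@@@.@@@@.@@@@@@@@@@@@@@@@@@@@@@@@@@@@@####@@@@@@@@@@@@@@@@@@@@@@@@@@@@@@@@@@@@@@@@@@@@@@
jar 0
tape 287
sc 866
```

```bash
python3 - <<'E'
from h import *
a=cv2.imread("pics/top0.png")
for n in("b0","c0","d0","z0"):
    b=cv2.imread(f"pics/{n}_top.png"); d=cv2.absdiff(a,b).max(2)
    print(n,{k:int((d[y0:y1,x0:x1]>40).sum()) for k,(x0,y0,x1,y1) in dict(jar=(228,95,262,138),tape=(297,97,357,135),sc=(370,103,443,146)).items()})
im=cv2.imread("pics/z0_top.png"); c=cam("top"); h=cv2.cvtColor(im,cv2.COLOR_BGR2HSV)
m=cv2.inRange(h,(0,0,60),(180,60,255)); mat=np.zeros_like(m); cv2.circle(mat,(227,201),37,255,-1); m&=mat
n,l,st,ce=cv2.connectedComponentsWithStats(m); i=1+st[1:,4].argmax()
q=cv2.findContours((l==i).astype('uint8'),0,1)[0][0]; bx=cv2.boxPoints(cv2.minAreaRect(q)); w=onz(c,bx,47); print(w.round(),w.mean(0).round(),np.linalg.norm(np.diff(w,axis=0),axis=1).round())
E
```

```text
b0 {'jar': 0, 'tape': 0, 'sc': 0}
c0 {'jar': 0, 'tape': 0, 'sc': 0}
d0 {'jar': 0, 'tape': 547, 'sc': 1112}
z0 {'jar': 0, 'tape': 287, 'sc': 866}
[[504. 232.  47.]
 [647. 206.  47.]
 [632. 142.  47.]
 [491. 169.  47.]] [569. 187.  47.] [145.  66. 144.]
```

```bash
python3 -c "
from station import workorder
print(workorder.finish_job())"
```

```text
the job is handed in; nothing more can be done
None
```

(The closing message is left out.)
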